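# Put the battery trays away and hang up the lantern

### The job

Tidy the bedside after the lantern's battery change: slide every battery tray lying on the table nose first, fully home into a bay of its own in the beige organiser, and slide the organiser's lid fully shut. While the lantern still stands on the table, lift its folded bail upright, then hang the lantern by the bail over both prongs of the hanger's hook. Leave the flashlight, hearing aid case, jar, mug and glasses case where they are.

Things in the scene. Friction and masses are not known exactly. Their poses are not given: they have to be found in the camera images.
- organiser: Beige battery organiser, fixed (place and yaw vary): 84 (x) x 247 (y) x 35 mm high without the lid's knob. Origin: centre of its underside. Its front, at local x = -42 mm, has four identical low bays side by side (see bay0 to bay3), all empty at first, parted by 7 mm walls, with a solid roof and no floor: trays slide in along local +x, flat on the table top. End wall at local x = +33 mm.
- lid (a joint): Sliding lid on top of the organiser, over a shallow well of loose button cells. 0 = fully shut (lid flush with the organiser all round), grows to 0.05 m as it slides open towards the organiser's local +x; about 1.5 N of friction, hard stops at both ends. It does not affect the bays.
- lid_knob (a point): Point in the lid's green bar knob, which is 14 mm along the organiser's x, 40 mm along its y and stands 25 mm above the lid; this point is 50 mm, the knob's top 60 mm, the lid's top 35 mm above the table. Moves with the lid; axes as the organiser's.
- lantern: Small grey bedside lantern, upright cylinder 90 mm across at the foot, 110 mm tall, about 0.35 kg, loose. Origin: centre of its underside, z up through the top. The bail's hinge line runs along the lantern's local y, 98 mm above the origin on the axis; the folded bail sticks out towards local -x.
- bail (a joint): Swing bail (wire handle) of the lantern, rad: 0 = folded out level towards the lantern's local -x, 1.57 = upright above the lantern, 2.0 = stop beyond. The hinge has just enough friction (0.025 N m) that the bail stays where it is left. It starts at 0.1 to 0.35.
- bail_grip (a point): Middle of the bail's orange grip sleeve: a round bar 10 mm thick, 84 mm long, parallel to the lantern's local y, 75 mm from the hinge line. The two 8 mm wire arms of the bail are 110 mm apart. With the bail upright on the standing lantern this point is 173 mm above the lantern's underside.
- hanger: Dark steel lantern hanger, fixed (place and yaw vary). Origin on the table straight below the hook's seat. Post 16 mm thick, 218 mm tall, at local x = +85 mm, on a base plate 90 x 120 x 12 mm (local x 40 to 130 mm). From a cross bar at the post's top two 10 mm prongs, at local y = -28 and +28 mm, run out to local -x and end in upturned tips.
- hook_seat (a point): Where the middle of the grip sleeve lies when the bail hangs over both prongs: 220 mm above the table, in the prongs' dip, halfway between them; axes as the hanger's. The upturned tips at local x = -22 mm reach 17 mm above this point: the sleeve, parallel to local y, must pass over them from local -x, 30 mm or more above this point, then go down. Fingers have free room between the prongs.
- bay0 (a point): Mouth of one bay, on the table at the middle of its width, in the organiser's front face (local x = -42, y = -90 mm of the organiser). The bay is 53 mm wide, 17 mm high, 75 mm deep along local +x. Axes as the organiser's.
- tray0: Battery tray, flat, beige, loose, 80 g, 110 (x) x 48 (y) x 12 mm; the front 14 mm of its nose (local +x end) is only 36 mm wide. Origin: centre of its underside. Upright green grip tab centred at local x = -44 mm: 22 mm along x, 10 mm along y, top 46 mm above the underside. Fully home its origin is at local x = -22 mm of the organiser, the tab outside. May be absent.
- bay1 (a point): Mouth of one bay, on the table at the middle of its width, in the organiser's front face (local x = -42, y = -30 mm of the organiser). The bay is 53 mm wide, 17 mm high, 75 mm deep along local +x. Axes as the organiser's.
- tray1: Battery tray, flat, beige, loose, 80 g, 110 (x) x 48 (y) x 12 mm; the front 14 mm of its nose (local +x end) is only 36 mm wide. Origin: centre of its underside. Upright green grip tab centred at local x = -44 mm: 22 mm along x, 10 mm along y, top 46 mm above the underside. Fully home its origin is at local x = -22 mm of the organiser, the tab outside. May be absent.
- bay2 (a point): Mouth of one bay, on the table at the middle of its width, in the organiser's front face (local x = -42, y = 30 mm of the organiser). The bay is 53 mm wide, 17 mm high, 75 mm deep along local +x. Axes as the organiser's.
- tray2: Battery tray, flat, beige, loose, 80 g, 110 (x) x 48 (y) x 12 mm; the front 14 mm of its nose (local +x end) is only 36 mm wide. Origin: centre of its underside. Upright green grip tab centred at local x = -44 mm: 22 mm along x, 10 mm along y, top 46 mm above the underside. Fully home its origin is at local x = -22 mm of the organiser, the tab outside. May be absent.
- bay3 (a point): Mouth of one bay, on the table at the middle of its width, in the organiser's front face (local x = -42, y = 90 mm of the organiser). The bay is 53 mm wide, 17 mm high, 75 mm deep along local +x. Axes as the organiser's.
- tray3: Battery tray, flat, beige, loose, 80 g, 110 (x) x 48 (y) x 12 mm; the front 14 mm of its nose (local +x end) is only 36 mm wide. Origin: centre of its underside. Upright green grip tab centred at local x = -44 mm: 22 mm along x, 10 mm along y, top 46 mm above the underside. Fully home its origin is at local x = -22 mm of the organiser, the tab outside. May be absent.
- flashlight: Bystander, loose: aluminium flashlight standing on its head, 44 mm across, 111 mm tall. Origin: centre of its underside. Leave it alone.
- hearing_case: Bystander, loose: pale blue hearing aid case, 80 x 60 x 36 mm. Origin: centre of its underside. Leave it alone.
- jar: Bystander, loose: frosted glass jar with wooden lid, 78 mm across, 94 mm tall. Origin: centre of its underside. Leave it alone.
- mug: Bystander, loose: blue mug, 80 mm across, 90 mm tall. Origin: centre of its underside. Leave it alone.
- glasses_case: Bystander, loose: dark wooden glasses case, 160 x 60 x 40 mm. Origin: centre of its underside. Leave it alone.

How it is judged:
By the outcome, as a careful person would: the job done as asked, in the order asked, and still so for the second after the job is handed in, with the robot touching nothing.
Of tray0, tray1, tray2, tray3 only 2 to 4 are there at a start; the rules pass over those that are not, and their reading is None.
At some moment in a run one of tray0, tray1, tray2, tray3, lantern may be knocked a few centimetres aside while the robot is not near it.
It also fails if it takes over 210 s, if anything falls off the work surface, if the arm or the gripper's body presses on something with over 40 N, if the wrist force passes 120 N, or if a joint passes its speed limit or range.

### The arm

A 7-joint arm with a two-finger parallel gripper is mounted at the origin on the work surface. World frame = base frame: x ahead of the robot, y to its left, z up, the work surface at z = 0. Lengths are in m, angles in degrees, forces in N, time in s.
With the tool pointing down it reaches from about 0.425 to 0.875 m from the base axis. Payload 8.4 kg.
Tool frame: the origin (TCP) lies midway between the tips of the shut fingers; the grasp point (between the pads) lies ctrl.hold_point_z behind it (ctrl.hold_point_z is the distance from the TCP to the grasp point, in m); y points along the fingers, z is the direction in which the jaws open and shut, and the axes are right-handed (so a half turn about y gives the same grasp; the last joint's range is limited). The gripper opens to 87 mm and grips with 3 to 60 N. Pads are 19 mm wide; open, the fingers measure 117 mm over their backs; the gripper's body (75 mm by 190 mm) begins 51 mm behind the grasp point.
Start: joints at [-78.679, 19.091, 2.286, 83.961, -0.768, 76.965, -3.352], TCP at [0.19, 0.622, 0.223] pointing down, gripper open.
Joint ranges: [-147.57, 147.57], [-21.85, 119.76], [-74.77, 79.35], [14.55, 137.4], [-85.83, 265.84], [4.83, 119.75], [-152.11, 152.11]. Speed limits (degrees/s): [127.2, 127.2, 159.86, 159.86, 180, 180, 180].

### API

Orientations are given as a 3x3 rotation matrix whose columns are the frame's x, y, z axes.
In Python, from plant import ctrl gives the robot as it stands.
- The arm moves only by the tool step_arm, never from a script. Its argument "rows" is text: rows parted by semicolons, each of 7 numbers parted by spaces: the closure, from 0 (fully open) to 1 (shut), then the shift along the tool's x, y, z in units of 300 mm (1.0 is 300 mm), then the turn, a rotation vector about the tool's x, y, z in units of 360 degrees (1.0 is 360 degrees). In form: grip tx ty tz ax ay az; .... A call has 1 to 20 rows; each row is the pose to reach, as a shift and turn from the pose measured when the call began, along the tool's axes at that moment, turning the shorter way round; what a row does not reach only later rows make up. A row lasts 1/12 s, in which the tool goes at most 41.7 mm and 7.16 degrees, less where a joint would pass 70% of its speed; a pose out of reach is approached as far as the arm can. A call with a number of a shift or a turn outside -1 to 1 is refused whole. A call with a gripper value outside its range is refused whole. The fingers move at their own pace and stop on an object; "grip_force" is the grip in N (left out, the last holds). Time passes only in rows, so rows that repeat a pose let the fingers close. It gives the time, the measured TCP pose, the force and the opening at its end, in the units of the state.
- ctrl.observe(): the state, without advancing time (a new reading comes with each control period).
- ctrl.get_image(name): name is "scene" or "side" or "wrist"; returns a dict with "image" (420x560x3 uint8, blue, green, red), "fovy" (degrees; the focal length in pixels is half the picture's height over the tangent of half this angle, whatever the lens; pixels are square), "cx", "cy" (the principal point, pixels), "k1" (the pictures are not rectified: a ray, as slopes to the right and down, at radius r is drawn at 1 + k1 r^2 times it, then the intrinsics apply), "extrinsics" (4x4, takes a point from camera to world coordinates). Camera axes: x right, y down, z forward; pixel columns grow to the right and rows downward; lengths in m; the calibration is good to about 2 mm. A picture is of the moment at which its call begins. There is no depth.
- ctrl.close_job(): hands the job in, once; it reports no verdict.
The state is a dict: "time_s": time; "joint_pos": joint angles; "joint_vel": joint speeds; "effort": joint torques, N m; "eef_pos": TCP position; "ee_rot": TCP orientation; "contact_force": force on the tool from outside, world axes, zero at the start; "wrist_torque": the same for the moment, N m; "grip_width": opening from 0.0 (shut) to 1.0 (fully open).
Only numpy, scipy, OpenCV 4.12 (cv2) and the standard library are available. Lean on these libraries where they do the work, as an engineer would, in place of code of your own. Each camera call takes 0.05 s, during which the arm holds its last target. There are 200 camera calls.

## Working session

There is one attempt and no reset: what is moved stays moved. The work goes in short steps, Python scripts to look and compute and a tool call to move; the robot and the scene stay as the last step left them, time stands still between calls to the robot, and variables do not carry over. Pictures are saved under pics/ and viewed, about 12 in all and at most 16, crops included, and the job is handed in when it is done.

Besides the shell and the picture viewer there is one more tool, called after "Request:" as name(argument=value, ...) on one line, values as JSON. step_arm: Moves the arm, as the interface text tells. Its arguments: {"type":"object","properties":{"rows":{"type":"string"},"grip_force":{"type":"number"}},"required":["rows"]}

```bash
ls; mkdir -p pics
cat > h.py <<'E'
import numpy as np, cv2
from plant import ctrl
def shot(name,fn=None):
    d=ctrl.get_image(name)
    if fn: cv2.imwrite('pics/'+fn,d['image'])
    return d
def K(d):
    f=d['image'].shape[0]/2/np.tan(np.radians(d['fovy'])/2)
    return f
def ray(d,u,v):
    f=K(d); p=np.array([(u-d['cx'])/f,(v-d['cy'])/f]); q=p.copy()
    for _ in range(30): q=p/(1+d['k1']*(q@q))
    E=np.array(d['extrinsics']); return E[:3,3],E[:3,:3]@np.array([q[0],q[1],1])
def atz(d,u,v,z):
    o,r=ray(d,u,v); return o+r*(z-o[2])/r[2]
def proj(d,P):
    E=np.array(d['extrinsics']); c=E[:3,:3].T@(np.array(P)-E[:3,3]); q=c[:2]/c[2]
    q=q*(1+d['k1']*(q@q)); return K(d)*q+[d['cx'],d['cy']]
E
python3 - <<'E'
from h import *
for n in('scene','side','wrist'):
    d=shot(n,n+'0.png'); print(n,d['fovy'],d['k1'],d['cx'],d['cy'],np.round(d['extrinsics'],3).tolist())
    import pickle; pickle.dump(d,open(n+'0.pkl','wb'))
s=ctrl.observe(); print({k:np.round(v,3).tolist() for k,v in s.items()}, ctrl.hold_point_z)
E
```

```text
pics
scene 45.27410313449303 -0.03655718455205747 270.58614748065827 204.78375697900387 [[-0.195, 0.583, -0.789, 1.724], [0.981, 0.1, -0.168, 0.31], [-0.019, -0.806, -0.591, 1.016], [0.0, 0.0, 0.0, 1.0]]
side 49.509325084256986 -0.07764092359124071 283.4510873293302 207.89220033298662 [[-0.979, -0.136, 0.148, 0.34], [-0.201, 0.602, -0.773, 1.236], [0.016, -0.787, -0.617, 1.104], [0.0, 0.0, 0.0, 1.0]]
wrist 68.08525397053336 -0.009531367322474412 278.7988530359374 210.9108376032681 [[0.292, 0.914, 0.28, 0.114], [0.956, -0.279, -0.087, 0.645], [-0.002, 0.293, -0.956, 0.383], [0.0, 0.0, 0.0, 1.0]]
{'time_s': 0.15, 'joint_pos': [-78.68, 19.122, 2.284, 83.997, -0.769, 76.965, -3.353], 'joint_vel': [-0.043, -0.093, -0.033, -0.198, -0.066, -0.043, 0.12], 'effort': [0.003, -65.684, 1.337, -40.411, -0.06, 0.042, 0.0], 'eef_pos': [0.19, 0.621, 0.222], 'ee_rot': [[0.956, -0.0, 0.292], [-0.292, -0.001, 0.956], [0.0, -1.0, -0.001]], 'contact_force': [-1.168, -0.555, -0.146], 'wrist_torque': [0.004, -0.019, 0.041], 'grip_width': 1.001} 0.0187
```

View pics/scene0.png

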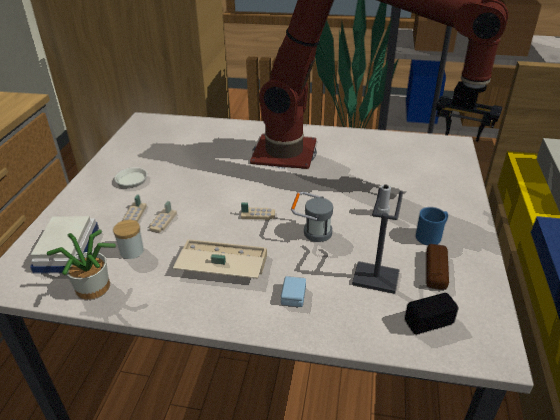

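View pics/side0.png

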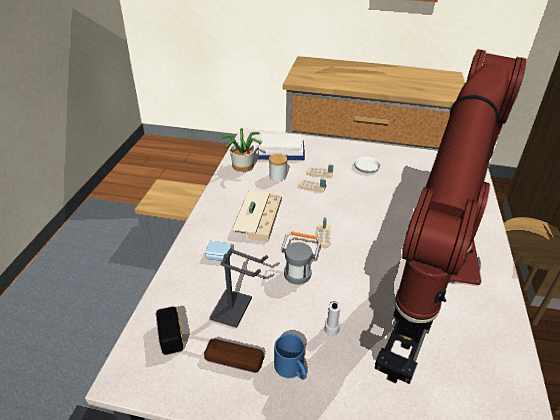

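Scene: the organiser sits near (220,262) with its knob at (218,259), the lantern at (318,218) and the hanger base at (377,277). There are three trays, with tabs near (138,200), (168,206) and (244,207). I'll enlarge for precise pixels.

Run:
```python
import cv2,numpy as np
a=cv2.imread('pics/scene0.png')[170:305,110:430]; b=cv2.imread('pics/side0.png')[155:330,195:355]
def up(i,s,x0,y0,st):
    o=cv2.resize(i,None,fx=s,fy=s,interpolation=cv2.INTER_CUBIC)
    for u in range((x0//st+1)*st,x0+i.shape[1],st): cv2.line(o,(int((u-x0)*s),0),(int((u-x0)*s),6),(0,0,255),1); cv2.putText(o,str(u),(int((u-x0)*s)+2,10),0,.35,(0,0,255))
    for v in range((y0//st+1)*st,y0+i.shape[0],st): cv2.line(o,(0,int((v-y0)*s)),(6,int((v-y0)*s)),(0,0,255),1); cv2.putText(o,str(v),(8,int((v-y0)*s)+4),0,.35,(0,0,255))
    return o
cv2.imwrite('pics/sc1.png',up(a,2.5,110,170,20)); cv2.imwrite('pics/si1.png',up(b,3.4,195,155,20))
```

```text
(no output)
```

View pics/sc1.png

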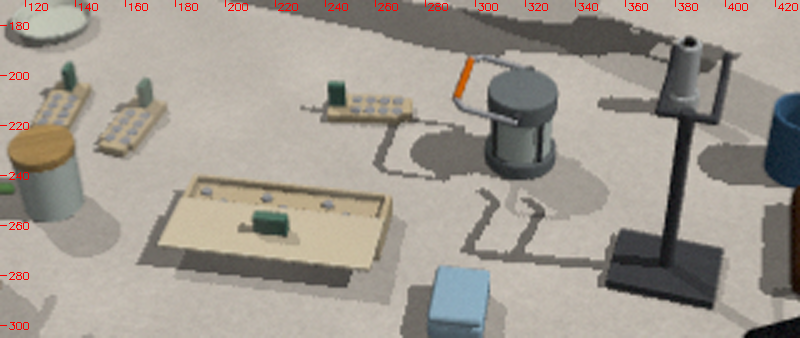

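View pics/si1.png

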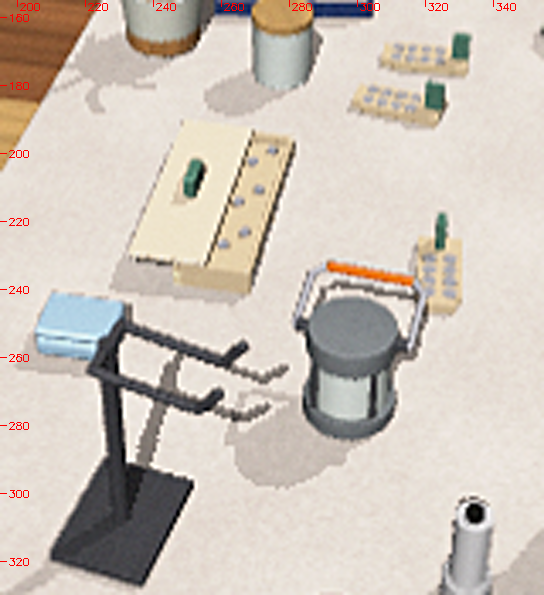

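Scene crop: three trays with noses toward +x or +y, the organiser's bays facing the robot, lid open toward +x, and the lantern's bail folded toward the upper left. Next I fit poses from both views.

```bash
cat >> h.py <<'E'
from scipy.optimize import least_squares
def fit(obs,x0,lid=False):
    """obs: (img,local xyz mm,(u,v)[,lidmoves]); x=[x,y,yawdeg,(lid)]"""
    def r(x):
        c,s=np.cos(np.radians(x[2])),np.sin(np.radians(x[2])); o=[]
        for ob in obs:
            L=np.array(ob[1],float)/1000
            if len(ob)>3: L[0]+=x[3]
            P=[x[0]+c*L[0]-s*L[1],x[1]+s*L[0]+c*L[1],L[2]]
            o+=list(proj(ob[0],P)-ob[2])
        return np.array(o)
    f=least_squares(r,x0,x_scale=[.01,.01,3]+[.01]*(len(x0)-3),loss='soft_l1')
    return np.round(f.x,4),np.round(r(f.x).reshape(-1,2),1).tolist()
def tri(a,b):
    A=[];B=[]
    for d,u,v in(a,b):
        o,r=ray(d,u,v); r/=np.linalg.norm(r); M=np.eye(3)-np.outer(r,r); A.append(M);B.append(M@o)
    p=np.linalg.solve(sum(A),sum(B)); return p.round(4),[np.round(proj(a[0],p)-a[1:],1).tolist(),np.round(proj(b[0],p)-b[1:],1).tolist()]
E
python3 - <<'E'
from h import *
import pickle
S=pickle.load(open('scene0.pkl','rb'));D=pickle.load(open('side0.pkl','rb'))
c=lambda x,y:(110+x/2.5,170+y/2.5)
e=lambda x,y:(195+x/3.4,155+y/3.4)
print('org',*fit([(S,(-42,-123.5,35),c(195,177)),(S,(-42,123.5,35),c(391,196)),(D,(-42,-123.5,35),e(295,138)),(D,(-42,123.5,35),e(252,268)),(D,(-42,123.5,0),e(248,291)),
 (S,(0,0,60),c(270,212),1),(D,(0,0,60),e(195,163),1)],[.75,-.1,0,.03]))
for n,o,x0 in(('T1',[(S,(-44,0,46),c(69,66)),(D,(-44,0,46),e(462,37)),(D,(55,0,6),e(381,66))],[.5,-.3,0]),
 ('T2',[(S,(-44,0,46),c(146,82)),(D,(-44,0,46),e(435,86)),(D,(55,0,6),e(353,103)),(S,(55,0,6),c(112,148))],[.5,-.2,-20]),
 ('T3',[(S,(-44,0,46),c(336,84)),(D,(-44,0,46),e(441,217)),(D,(55,0,6),e(443,306)),(S,(55,0,6),c(412,108))],[.5,0,90]),
 ('hang',[(S,(40,-60,12),c(621,230)),(S,(40,60,12),c(722,246)),(D,(40,-60,12),e(125,461)),(D,(40,60,12),e(193,484)),(D,(130,-60,12),e(52,550)),(D,(130,60,12),e(143,575)),
  (D,(-22,-28,237),e(245,346)),(D,(-22,28,237),e(219,393)),(S,(-22,28,237),c(728,54))],[.7,.4,0])):
    print(n,*fit(o,x0))
print('lan',tri((S,*c(522,88)),(D,*e(354,325))))
print('grip',tri((S,*c(465.5,79)),(D,*e(370,273.5))),tri((S,*c(472,60)),(D,*e(328,266))),tri((S,*c(459,98)),(D,*e(412,281))))
E
```

```text
org [ 0.6639 -0.064   0.4702  0.0444] [[-1.1, -3.1], [0.0, -1.9], [-0.3, -1.3], [-1.4, 0.9], [-0.2, 1.5], [-0.3, 0.1], [0.0, 2.2]]
T1 [ 0.4986 -0.4076 15.1219] [[-0.1, -0.3], [-0.3, 0.3], [0.1, -0.0]]
T2 [ 0.5176 -0.3084 -7.6716] [[-0.2, -0.1], [-0.1, 0.4], [0.6, -1.5], [0.4, 0.9]]
T3 [ 4.266000e-01 -1.110000e-02  1.003389e+02] [[-0.5, -0.4], [-0.2, 1.0], [-0.3, 1.3], [-0.5, -0.4]]
hang [0.5797 0.391  3.1917] [[0.7, 1.7], [2.4, -1.3], [15.3, 6.5], [-13.1, 30.9], [8.7, -23.3], [-28.4, -0.0], [-3.0, -2.5], [0.9, -1.8], [-2.3, -1.9]]
lan (array([0.4877, 0.1951, 0.1093]), [[-0.3, -0.5], [-0.3, 0.5]])
grip (array([0.4849, 0.1249, 0.1126]), [[-0.4, -0.6], [-0.3, 0.6]]) (array([0.5157, 0.1455, 0.1504]), [[2.4, 3.4], [1.9, -3.3]]) (array([0.4529, 0.1035, 0.0732]), [[-3.0, -4.6], [-2.8, 4.4]])
```

```bash
cat >> h.py <<'E'
from scipy.spatial.transform import Rotation as R
def rot(yaw,tilt=0):
    """tool x=(c,s,0), y down, z=(-s,c,0)"""
    c,s=np.cos(np.radians(yaw)),np.sin(np.radians(yaw)); return np.array([[c,0,-s],[s,0,c],[0,-1,0]],float)
def go(*T):
    """print rows for targets (x,y,z,yaw) from the current pose"""
    s=ctrl.observe(); p=np.array(s['eef_pos']);Q=np.array(s['ee_rot']);l=p;ly=Q
    print('t',round(s['time_s'],1),'pos',p.round(4),'yaw',round(np.degrees(np.arctan2(Q[1,0],Q[0,0])),2),'F',np.round(s['contact_force'],1),'w',round(s['grip_width'],3),'j',np.round(s['joint_pos']).astype(int))
    for t in T:
        t=np.array(t,float);G=rot(t[3]);v=Q.T@(t[:3]-p)/.3;a=R.from_matrix(Q.T@G).as_rotvec()/(2*np.pi)
        n=max(np.linalg.norm(t[:3]-l)/.0417,np.degrees(R.from_matrix(ly.T@G).magnitude())/7.16);l=t[:3];ly=G
        print(' '.join(f'{k:.4f}' for k in np.r_[v,a]),' rows>=%.1f'%n)
E
python3 - <<'E'
from h import *
import pickle
S=pickle.load(open('scene0.pkl','rb'));D=pickle.load(open('side0.pkl','rb'))
c=lambda x,y:(110+x/2.5,170+y/2.5)
e=lambda x,y:(195+x/3.4,155+y/3.4)
print('hang',*fit([(S,(40,-60,12),c(621,230)),(S,(40,60,12),c(722,246)),(D,(130,-60,12),e(125,461)),(D,(40,-60,12),e(193,484)),(D,(130,60,12),e(52,553)),(D,(40,60,12),e(143,575)),
  (D,(-22,-28,237),e(245,346)),(D,(-22,28,237),e(219,393)),(S,(-22,28,237),c(728,54))],[.7,.4,0]))
print('ends',tri((S,*c(472,60)),(D,*e(412,281))),tri((S,*c(459,98)),(D,*e(328,266))))
print('jar',tri((S,*c(42,140)),(D,275+195-195,158)))
go((.42,.35,.3,-17),(.5,.1,.3,-10))
E
```

```text
hang [ 0.5749  0.3937 -8.0813] [[-0.6, -2.3], [0.4, 0.0], [-5.3, -1.4], [1.0, -0.4], [-0.9, -0.1], [-0.1, 2.2], [0.0, -0.1], [-0.1, -0.0], [0.2, -1.5]]
ends (array([0.4436, 0.1267, 0.1126]), [[-0.4, -0.5], [-0.3, 0.5]]) (array([0.5262, 0.1236, 0.1135]), [[-0.4, -0.5], [-0.3, 0.5]])
jar (array([ 0.6825, -0.3431,  0.1034]), [[0.4, 0.7], [0.2, -0.5]])
t 0.1 pos [0.19   0.6213 0.2219] yaw -17.01 F [-1.2 -0.6 -0.1] w 1.001 j [-79  19   2  84  -1  77  -3]
0.9976 -0.2595 -0.6407 0.0002 -0.0000 0.0000  rows>=8.7
1.4963 -0.2586 -1.3596 0.0002 -0.0195 -0.0000  rows>=6.3
```

Request:
step_arm(rows="0 0.99 -0.26 -0.64 0 0 0;0 0.99 -0.26 -0.64 0 0 0;0 0.99 -0.26 -0.64 0 0 0;0 0.99 -0.26 -0.64 0 0 0;0 0.99 -0.26 -0.64 0 0 0;0 0.99 -0.26 -0.64 0 0 0;0 0.99 -0.26 -0.64 0 0 0;0 0.99 -0.26 -0.64 0 0 0;0 0.99 -0.26 -0.64 0 0 0;0 0.99 -0.26 -0.64 0 0 0")

```text
time_s: 0.98
eef_pos: [0.4232, 0.3448, 0.3019]
ee_rot: [[0.953, 0.003, 0.302], [-0.302, -0.001, 0.953], [0.003, -1.0, -0.0]]
contact_force: [-0.7, -0.6, 0.5]
grip_width: 1.0
```

```bash
python3 -c "
from h import *
go((.5,.08,.3,-17),(.48,-.18,.3,-17))"
```

```text
t 1.0 pos [0.4232 0.3448 0.3019] yaw -17.56 F [-0.7 -0.6  0.5] w 1.0 j [-58   5  15  92  -1  83  30]
0.5106 0.0081 -0.7643 0.0000 -0.0016 0.0005  rows>=6.6
0.7086 0.0089 -1.6107 0.0000 -0.0016 0.0005  rows>=6.3
```

```bash
python3 -c "
from h import *
go((.5,.08,.3,-80),(.48,-.02,.3,-140))"
```

```text
t 1.0 pos [0.4232 0.3448 0.3019] yaw -17.56 F [-0.7 -0.6  0.5] w 1.0 j [-58   5  15  92  -1  83  30]
0.5106 0.0081 -0.7643 -0.0003 0.1734 0.0005  rows>=8.7
0.5476 0.0083 -1.1022 -0.0005 0.3401 0.0003  rows>=8.4
```

Request:
step_arm(rows="0 0.51 0.01 -0.76 0 0.17 0;0 0.51 0.01 -0.76 0 0.17 0;0 0.51 0.01 -0.76 0 0.17 0;0 0.51 0.01 -0.76 0 0.17 0;0 0.51 0.01 -0.76 0 0.17 0;0 0.51 0.01 -0.76 0 0.17 0;0 0.51 0.01 -0.76 0 0.17 0;0 0.53 0.01 -0.98 0 0.34 0;0 0.53 0.01 -0.98 0 0.34 0;0 0.53 0.01 -0.98 0 0.34 0;0 0.53 0.01 -0.98 0 0.34 0;0 0.53 0.01 -0.98 0 0.34 0;0 0.53 0.01 -0.98 0 0.34 0;0 0.53 0.01 -0.98 0 0.34 0;0 0.53 0.01 -0.98 0 0.34 0;0 0.53 0.01 -0.98 0 0.34 0;0 0.53 0.01 -0.98 0 0.34 0;0 0.53 0.01 -0.98 0 0.34 0")

```text
time_s: 2.48
eef_pos: [0.4859, 0.0168, 0.2993]
ee_rot: [[-0.769, 0.003, 0.639], [-0.639, -0.001, -0.769], [-0.001, -1.0, 0.003]]
contact_force: [0.1, -0.0, 0.2]
grip_width: 0.998
```

```bash
python3 -c "
from h import *
go((.46,-.27,.3,-190))
import pickle
"
```

```text
t 2.5 pos [0.4859 0.0168 0.2993] yaw -140.31 F [ 0.1 -0.   0.2] w 0.998 j [-38  -4  29 100   2  83 -59]
0.6770 -0.0016 0.6806 -0.0003 0.1380 -0.0004  rows>=6.9
```

Request:
step_arm(rows="0 0.68 0 0.68 0 0.14 0;0 0.68 0 0.68 0 0.14 0;0 0.68 0 0.68 0 0.14 0;0 0.68 0 0.68 0 0.14 0;0 0.68 0 0.68 0 0.14 0;0 0.68 0 0.68 0 0.14 0;0 0.68 0 0.68 0 0.14 0;0 0.68 0 0.68 0 0.14 0;0 0.68 0 0.68 0 0.14 0;0 0.68 0 0.68 0 0.14 0")

```text
time_s: 3.32
eef_pos: [0.4594, -0.2698, 0.2992]
ee_rot: [[-0.983, 0.002, -0.182], [0.182, -0.001, -0.983], [-0.002, -1.0, 0.0]]
contact_force: [0.7, 0.4, 0.1]
grip_width: 1.001
```

```bash
python3 -c "
from h import *
import pickle
d=shot('wrist','w1.png');pickle.dump(d,open('w1.pkl','wb'))
go((.474,-.3025,.15,-187.7))
"
```

```text
t 3.4 pos [ 0.4597 -0.2691  0.2993] yaw 169.56 F [-0.   0.6  0.2] w 1.0 j [-20   3  48  95  -2  83 -72]
-0.0660 0.4977 0.1007 -0.0000 -0.0076 -0.0004  rows>=3.7
```

View pics/w1.png

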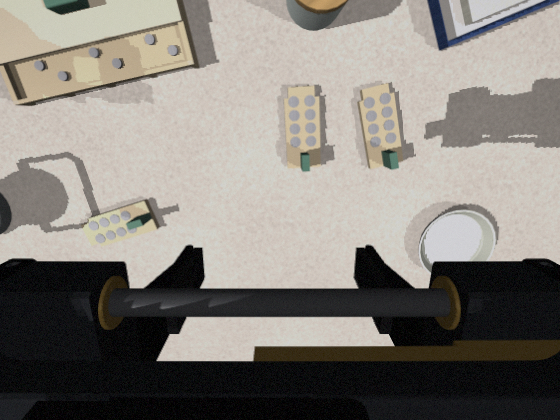

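Wrist view: T2's tab is near (305,160), T1's near (390,158), T3's near (137,220), and the organiser's front edge is at lower left of its top. I'll zoom in for corners.

Run:
```python
import cv2,numpy as np
im=cv2.imread('pics/w1.png')
a=cv2.resize(im[75:180,275:410],None,fx=2.9,fy=2.9,interpolation=cv2.INTER_CUBIC)
b=cv2.resize(im[20:250,0:210],None,fx=1.9,fy=1.9,interpolation=cv2.INTER_CUBIC)
def tick(o,s,x0,y0):
    for u in range(-(-x0//20)*20,x0+int(o.shape[1]/s),20): cv2.line(o,(int((u-x0)*s),0),(int((u-x0)*s),5),(0,0,255),1)
    return o
h=max(a.shape[0],b.shape[0]); c=np.zeros((h,a.shape[1]+b.shape[1],3),np.uint8); c[:a.shape[0],:a.shape[1]]=a; c[:b.shape[0],a.shape[1]:]=b
print(a.shape,b.shape); cv2.imwrite('pics/w1z.png',c)
```

```text
(304, 392, 3) (437, 399, 3)
```

View pics/w1z.png

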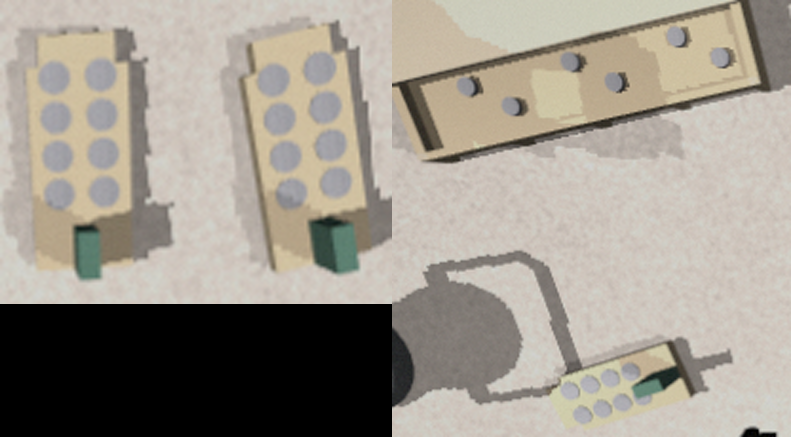

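Run:
```python
from h import *
import pickle
W=pickle.load(open('w1.pkl','rb'));S=pickle.load(open('scene0.pkl','rb'));D=pickle.load(open('side0.pkl','rb'))
c=lambda x,y:(110+x/2.5,170+y/2.5)
e=lambda x,y:(195+x/3.4,155+y/3.4)
a=lambda x,y:(275+x/2.9,75+y/2.9)
b=lambda x,y:((x-392)/1.9,20+y/1.9)
N=[(55,18,12),(55,-18,12),(41,24,12),(41,-24,12),(-55,24,12),(-55,-24,12)]
print('T2',*fit([(W,l,a(*p)) for l,p in zip(N,[(38,35),(114,31),(28,70),(130,66),(36,268),(133,262)])],[.5,-.3,0]))
print('T1',*fit([(W,l,a(*p)) for l,p in zip(N,[(250,43),(332,24),(248,78),(347,58),(275,270)])],[.5,-.4,10]))
print('T3',*fit([(W,l,b(*p)) for l,p in zip([(-55,24,12),(-55,-24,12),(41,24,12),(55,18,12)],[(690,394),(668,345),(577,426),(562,424)])][:2]+[(S,(-44,0,46),c(336,84)),(D,(-44,0,46),e(441,217)),(D,(55,0,6),e(443,306)),(S,(55,0,6),c(412,108))],[.5,0,90]))
print('org',*fit([(W,(-42,-123.5,35),b(757,84)),(W,(-42,123.5,35),b(422,158)),(W,(-42,-123.5,0),b(768,89)),(S,(-42,-123.5,35),c(195,177)),(S,(-42,123.5,35),c(391,196)),(D,(-42,-123.5,35),e(295,138)),(D,(-42,123.5,35),e(252,268)),(S,(0,0,60),c(270,212),1),(D,(0,0,60),e(195,163),1)],[.7,-.1,0,.04]))
print('orgW',*fit([(W,(-42,-123.5,35),b(757,84)),(W,(-42,123.5,35),b(422,158))],[.7,-.1,0]))
```

```text
T2 [ 0.5178 -0.3151 -7.299 ] [[0.1, 0.1], [0.6, -0.1], [-0.4, -0.7], [-0.3, -1.4], [0.2, 1.1], [-0.1, 1.3]]
T1 [ 0.4988 -0.4231  2.4004] [[1.5, 0.1], [-0.4, 0.3], [-0.7, -0.3], [0.1, -1.7], [-0.1, 1.6]]
T3 [ 4.26400e-01 -1.32000e-02  9.84174e+01] [[0.6, 1.7], [-1.6, -1.0], [-1.0, -0.8], [0.3, 0.6], [-0.7, 0.9], [-1.1, -0.2]]
org [ 0.6634 -0.0654  0.5217  0.045 ] [[-0.2, -0.9], [-6.2, 0.5], [0.8, 0.7], [-1.5, -3.3], [-0.4, -2.1], [-0.2, -1.5], [-1.1, 0.7], [-0.8, 0.0], [0.1, 2.0]]
orgW [ 0.6625 -0.0686  0.3153] [[2.4, -0.2], [-3.9, 0.4]]
```

```bash
python3 -c "
from h import *
go((.474,-.3095,.10,-187.3),(.474,-.3095,.02,-187.3))
"
```

```text
t 3.4 pos [ 0.4597 -0.2691  0.2993] yaw 169.56 F [-0.   0.6  0.2] w 1.0 j [-20   3  48  95  -2  83 -72]
-0.0699 0.6644 0.1237 -0.0000 -0.0087 -0.0004  rows>=4.9
-0.0692 0.9310 0.1236 -0.0000 -0.0087 -0.0004  rows>=1.9
```

Request:
step_arm(rows="0 -0.07 0.664 0.124 0 -0.0087 0;0 -0.07 0.664 0.124 0 -0.0087 0;0 -0.07 0.664 0.124 0 -0.0087 0;0 -0.07 0.664 0.124 0 -0.0087 0;0 -0.07 0.664 0.124 0 -0.0087 0;0 -0.07 0.664 0.124 0 -0.0087 0;0 -0.07 0.75 0.124 0 -0.0087 0;0 -0.07 0.84 0.124 0 -0.0087 0;0 -0.07 0.93 0.124 0 -0.0087 0;0 -0.07 0.93 0.124 0 -0.0087 0;0 -0.07 0.93 0.124 0 -0.0087 0")

```text
time_s: 4.28
eef_pos: [0.4746, -0.3084, 0.0211]
ee_rot: [[-0.992, 0.001, -0.125], [0.125, 0.0, -0.992], [-0.001, -1.0, -0.0]]
contact_force: [-0.3, -0.1, 1.3]
grip_width: 0.997
```

```bash
python3 -c "
from h import *
import pickle
d=shot('wrist','w2.png')
go((.474,-.3095,.02,-187.3))
"
```

```text
t 4.3 pos [ 0.4753 -0.3093  0.0222] yaw 172.8 F [ 0.1 -0.2  0.2] w 0.999 j [ -7  26  44 109 -22  53 -50]
0.0044 0.0073 0.0012 -0.0000 0.0003 -0.0006  rows>=0.1
```

View pics/w2.png

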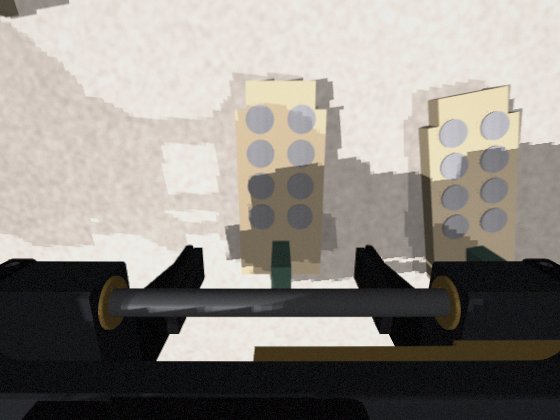

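The T2 tab (281,260) is centred between the fingers, so I grip it.

Request:
step_arm(rows="0 0 0.015 0 0 0 0;0 0 0.015 0 0 0 0;1 0 0.015 0 0 0 0;1 0 0.015 0 0 0 0;1 0 0.015 0 0 0 0;1 0 0.015 0 0 0 0;1 0 0.015 0 0 0 0;1 0 0.015 0 0 0 0;1 0 0.015 0 0 0 0;1 0 0.015 0 0 0 0", grip_force=25)

```text
time_s: 5.17
eef_pos: [0.4753, -0.3093, 0.0177]
ee_rot: [[-0.992, 0.003, -0.125], [0.125, -0.001, -0.992], [-0.003, -1.0, 0.0]]
contact_force: [-0.3, -0.1, 0.0]
grip_width: 0.48
```

```bash
python3 -c "
from h import *
go((.48,-.3,.03,-180),(.47,-.099,.03,-180))
"
```

```text
t 5.2 pos [ 0.4753 -0.3093  0.0177] yaw 172.8 F [-0.3 -0.1  0. ] w 0.48 j [ -7  26  43 110 -22  53 -50]
-0.0117 -0.0411 -0.0327 -0.0001 -0.0200 -0.0005  rows>=1.0
0.1053 -0.0417 -0.6932 -0.0001 -0.0200 -0.0005  rows>=4.8
```

Request:
step_arm(rows="1 0 0 0 0 0 0;1 0 0 0 0 0 0;1 0 0 0 0 0 0;1 0 0 0 0 0 0;1 0 0 0 0 0 0;1 0 0 0 0 0 0;1 0 0 0 0 0 0;1 0 0 0 0 0 0;1 0 0 0 0 0 0")

```text
time_s: 5.92
eef_pos: [0.4753, -0.3093, 0.0177]
ee_rot: [[-0.992, 0.003, -0.125], [0.125, -0.001, -0.992], [-0.003, -1.0, 0.0]]
contact_force: [0.7, -0.8, -0.0]
grip_width: 0.112
```

```bash
python3 -c "
from h import *
go((.48,-.3,.03,-180),(.47,-.099,.03,-180))
"
```

```text
t 5.9 pos [ 0.4753 -0.3093  0.0177] yaw 172.79 F [ 0.7 -0.8 -0. ] w 0.112 j [ -7  26  43 110 -22  53 -50]
-0.0117 -0.0411 -0.0328 -0.0001 -0.0200 -0.0005  rows>=1.0
0.1054 -0.0417 -0.6933 -0.0001 -0.0200 -0.0005  rows>=4.8
```

Request:
step_arm(rows="1 0 -0.03 0 0 0 0;1 0 -0.042 -0.033 0 -0.01 0;1 0.03 -0.042 -0.17 0 -0.02 0;1 0.06 -0.042 -0.3 0 -0.02 0;1 0.09 -0.042 -0.43 0 -0.02 0;1 0.1 -0.042 -0.56 0 -0.02 0;1 0.1 -0.042 -0.69 0 -0.02 0;1 0.1 -0.042 -0.69 0 -0.02 0;1 0.1 -0.042 -0.69 0 -0.02 0;1 0.1 -0.042 -0.69 0 -0.02 0;1 0.0 -0.042 -0.68 0 -0.02 0;1 0.0 -0.01 -0.68 0 -0.02 0;1 0.0 -0.005 -0.68 0 -0.02 0;1 0.0 -0.005 -0.68 0 -0.02 0")

```text
time_s: 7.08
eef_pos: [0.4999, -0.1087, 0.0185]
ee_rot: [[-1.0, 0.001, -0.003], [0.003, -0.002, -1.0], [-0.001, -1.0, 0.002]]
contact_force: [-0.1, 0.6, -0.7]
grip_width: 0.111
```

```bash
python3 -c "
from h import *
import pickle
d=shot('wrist','w3.png');pickle.dump(d,open('w3.pkl','wb'))
go((.5,-.0965,.019,-180))
"
```

```text
t 7.1 pos [ 0.4999 -0.1084  0.0188] yaw 179.86 F [-0.2  1.5 -0.7] w 0.113 j [-28  18  41 117 -16  50 -69]
-0.0002 -0.0006 -0.0396 -0.0002 -0.0004 -0.0003  rows>=0.3
```

View pics/w3.png

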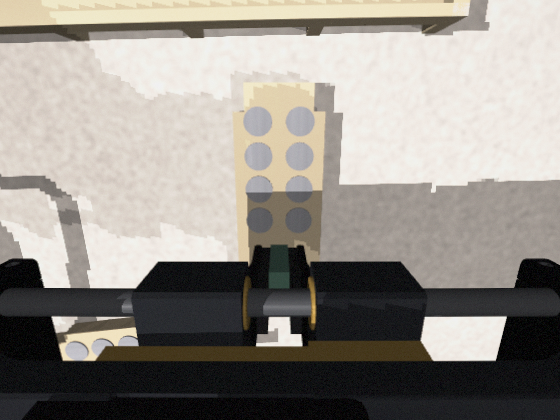

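Run:
```python
from h import *
import pickle
d=pickle.load(open('w3.pkl','rb'))
im=d['image']; cv2.imwrite('pics/w3z.png',cv2.resize(im[0:60,0:560],None,fx=1.42,fy=4,interpolation=cv2.INTER_CUBIC))
for L in [(-42,-123.5,35),(-42,-123.5,30),(-42,-123.5,0),(-42,-120,0),(-42,-63.5,0),(-42,-56.5,0),(-42,-3.5,0),(-42,3.5,0),(-42,56.5,0),(-42,63.5,0)]:
    print(L,proj(d,[.663+L[0]/1e3,-.0655+L[1]/1e3,L[2]/1e3]).round(1))
```

```text
(-42, -123.5, 35) [471.7  16.5]
(-42, -123.5, 30) [464.8  20.1]
(-42, -123.5, 0) [431.8  37. ]
(-42, -120, 0) [425.1  37. ]
(-42, -63.5, 0) [316.8  36.9]
(-42, -56.5, 0) [303.3  36.9]
(-42, -3.5, 0) [201.4  37.3]
(-42, 3.5, 0) [187.9  37.3]
(-42, 56.5, 0) [86.4 38.1]
(-42, 63.5, 0) [73.1 38.2]
```

View pics/w3z.png

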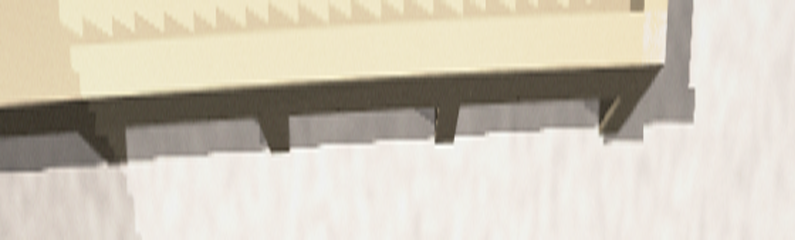

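Run:
```python
from h import *
import pickle
d=pickle.load(open('w3.pkl','rb'))
p=lambda x,y:(x/1.42,y/4)
print(fit([(d,(-42,-63.5,0),p(453,142)),(d,(-42,-56.5,0),p(435,143)),(d,(-42,-3.5,0),p(289,151)),(d,(-42,3.5,0),p(270,153)),(d,(-42,56.5,0),p(126,162)),(d,(-42,63.5,0),p(108,163)),(d,(-42,-123.5,35),p(663,66))],[.663,-.0655,.5]))
print(fit([(d,(55,18,12),(246,84)),(d,(55,-18,12),(313,82)),(d,(41,24,12),(236,111)),(d,(41,-24,12),(325,111)),(d,(-40,24,12),(238,250)),(d,(-40,-24,12),(321,250))],[.54,-.1,0]))
```

```text
(array([ 0.6625, -0.0662,  0.4654]), [[-0.1, 1.3], [-0.9, 1.2], [-0.0, 0.5], [-0.1, 0.1], [0.1, -0.5], [-0.5, -0.5], [7.6, -1.4]])
(array([ 0.5431, -0.1095, -0.0986]), [[-2.0, -2.2], [2.5, -0.3], [-2.8, -0.1], [1.2, -0.1], [1.2, 4.7], [-0.7, 4.6]])
```

```bash
python3 -c "
from h import *
go((.5,-.0983,.018,-179.2),(.57,-.0975,.018,-179.2),(.598,-.097,.018,-179.2))
"
```

```text
t 7.1 pos [ 0.4999 -0.1084  0.0188] yaw 179.86 F [-0.2  1.5 -0.7] w 0.113 j [-28  18  41 117 -16  50 -69]
-0.0002 0.0027 -0.0336 -0.0002 -0.0026 -0.0003  rows>=0.2
-0.2335 0.0032 -0.0369 -0.0002 -0.0026 -0.0003  rows>=1.7
-0.3269 0.0034 -0.0388 -0.0002 -0.0026 -0.0003  rows>=0.7
```

Request:
step_arm(rows="1 0 0.003 -0.034 0 -0.0026 0;1 0 0.003 -0.034 0 -0.0026 0;1 -0.06 0.003 -0.035 0 -0.0026 0;1 -0.12 0.003 -0.036 0 -0.0026 0;1 -0.18 0.003 -0.037 0 -0.0026 0;1 -0.24 0.003 -0.037 0 -0.0026 0;1 -0.28 0.003 -0.038 0 -0.0026 0;1 -0.3 0.003 -0.038 0 -0.0026 0;1 -0.315 0.003 -0.039 0 -0.0026 0;1 -0.325 0.003 -0.039 0 -0.0026 0;1 -0.325 0.003 -0.039 0 -0.0026 0;1 -0.325 0.003 -0.039 0 -0.0026 0")

```text
time_s: 8.13
eef_pos: [0.5968, -0.097, 0.0181]
ee_rot: [[-1.0, 0.001, 0.014], [-0.014, -0.001, -1.0], [-0.001, -1.0, 0.001]]
contact_force: [-0.8, 0.1, -1.3]
grip_width: 0.114
```

```bash
python3 -c "
from h import *
go((.6,-.097,.018,-179.2))
"
```

```text
t 8.1 pos [ 0.5968 -0.097   0.0181] yaw -179.22 F [-0.8  0.1 -1.3] w 0.114 j [-25  29  38 104 -21  54 -67]
-0.0105 0.0004 0.0002 -0.0002 -0.0001 -0.0002  rows>=0.1
```

Entered cleanly, with no end-wall force yet. I'll push a little further until it stops.

Request:
step_arm(rows="1 -0.005 0 0 0 0 0;1 -0.01 0 0 0 0 0;1 -0.015 0 0 0 0 0;1 -0.02 0 0 0 0 0;1 -0.02 0 0 0 0 0")

```text
time_s: 8.55
eef_pos: [0.5984, -0.0972, 0.0176]
ee_rot: [[-1.0, -0.007, 0.013], [-0.013, 0.0, -1.0], [0.007, -1.0, -0.001]]
contact_force: [-17.2, 1.3, 13.4]
grip_width: 0.115
```

Request:
step_arm(rows="0.6 0.005 0 0 0 0 0;0.6 0.005 0 0 0 0 0;0.6 0.005 0 0 0 0 0;0.6 0.005 0 0 0 0 0;0.6 0.005 0 0 0 0 0;0.6 0.005 0 0 0 0 0;0.6 0.005 0 0 0 0 0;0.6 0.005 -0.1 0 0 0 0;0.6 0.005 -0.2 0 0 0 0;0.6 0.1 -0.4 0.1 0 0 0;0.6 0.2 -0.4 0.2 0 0 0;0.5 0.3 -0.4 0.4 0 0 0;0.5 0.4 -0.4 0.6 0 0 0;0.5 0.45 -0.4 0.8 0 0 0;0.5 0.45 -0.4 0.9 0 0 0;0.5 0.45 -0.4 0.95 0 0 0;0.5 0.45 -0.4 0.95 0 0 0;0.5 0.45 -0.4 0.95 0 0 0")

```text
time_s: 10.05
eef_pos: [0.4639, -0.3913, 0.1392]
ee_rot: [[-1.0, -0.007, 0.005], [-0.005, -0.004, -1.0], [0.007, -1.0, 0.004]]
contact_force: [-1.3, -0.7, -0.2]
grip_width: 0.494
```

```bash
python3 -c "
from h import *
import pickle
d=shot('wrist','w4.png');pickle.dump(d,open('w4.pkl','wb'))
d=shot('scene','s4.png');pickle.dump(d,open('s4.pkl','wb'))
a=d['image'];b=pickle.load(open('scene0.pkl','rb'))['image']
i=cv2.imread('pics/w4.png');cv2.imwrite('pics/v4.png',np.vstack([cv2.resize(i[:290],None,fx=1.2,fy=1.2),cv2.resize(a[180:300,110:390],(672,288))])[:, :])
go((.4548,-.4249,.1,-177.6),(.4548,-.4249,.018,-177.6))
"
```

```text
t 10.2 pos [ 0.4658 -0.3874  0.1386] yaw -179.6 F [-0.2  0.2  0.8] w 0.5 j [ -2  23  48  98 -18  68 -40]
0.0365 0.1290 0.1246 -0.0002 -0.0056 0.0012  rows>=1.3
0.0344 0.4023 0.1242 -0.0002 -0.0056 0.0012  rows>=2.0
```

View pics/v4.png

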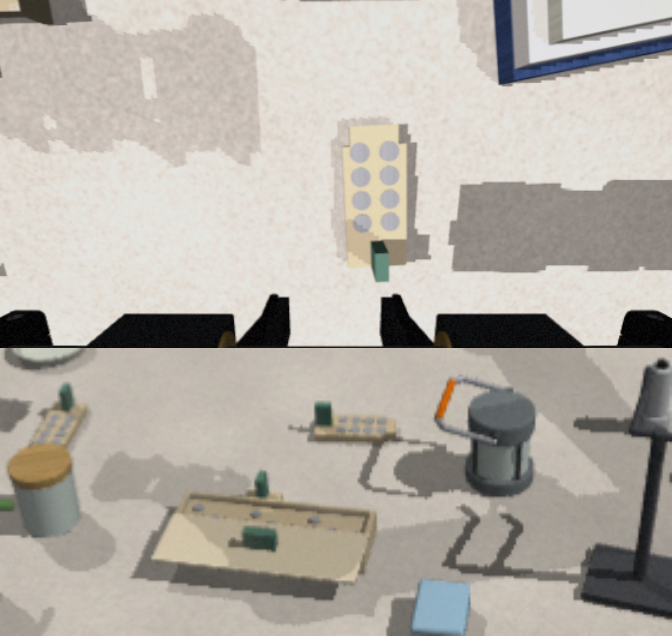

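Picture 10: T2 is home in bay1, and T1's tray body spans (343..408, 123..265) in the wrist view. Scene elsewhere unchanged.

Run:
```python
from h import *
import pickle
d=pickle.load(open('w4.pkl','rb'))
N=[(55,18,12),(55,-18,12),(41,24,12),(41,-24,12),(-55,24,12),(-55,-24,12)]
P=[(350,126),(400,123),(343,147),(408,142),(348,266),(407,263)]
x,r=fit([(d,l,(p[0]/1.2,p[1]/1.2)) for l,p in zip(N,P)],[.5,-.42,2]);print(x,r)
c,s=np.cos(np.radians(x[2])),np.sin(np.radians(x[2])); t=(x[0]-.044*c,x[1]-.044*s);print(t)
go((*t,.08,x[2]-180),(*t,.018,x[2]-180))
```

```text
[ 0.5006 -0.4243  3.3362] [[0.3, -0.5], [-0.4, -0.2], [0.1, -1.1], [-0.3, 0.2], [0.4, 1.0], [0.0, 1.0]]
(np.float64(0.45667456909350945), np.float64(-0.42686057018632967))
t 10.2 pos [ 0.4658 -0.3874  0.1386] yaw -179.6 F [-0.2  0.2  0.8] w 0.5 j [ -2  23  48  98 -18  68 -40]
0.0298 0.1956 0.1311 -0.0002 -0.0082 0.0012  rows>=1.7
0.0282 0.4023 0.1308 -0.0002 -0.0082 0.0012  rows>=1.5
```

Request:
step_arm(rows="0.5 0.03 0.196 0.131 0 -0.008 0;0.5 0.03 0.196 0.131 0 -0.008 0;0.5 0.03 0.196 0.131 0 -0.008 0;0.5 0.03 0.3 0.131 0 -0.008 0;0.5 0.03 0.4 0.131 0 -0.008 0;0.5 0.03 0.402 0.131 0 -0.008 0;0.5 0.03 0.402 0.131 0 -0.008 0;1 0.03 0.402 0.131 0 -0.008 0;1 0.03 0.402 0.131 0 -0.008 0;1 0.03 0.402 0.131 0 -0.008 0;1 0.03 0.402 0.131 0 -0.008 0;1 0.03 0.402 0.131 0 -0.008 0;1 0.03 0.402 0.131 0 -0.008 0;1 0.03 0.402 0.131 0 -0.008 0;1 0.03 0.402 0.131 0 -0.008 0;1 0.03 0.402 0.131 0 -0.008 0;1 0.03 0.402 0.131 0 -0.008 0;1 0.03 0.402 0.131 0 -0.008 0")

```text
time_s: 11.65
eef_pos: [0.4563, -0.4269, 0.0185]
ee_rot: [[-0.998, -0.007, 0.057], [-0.057, -0.001, -0.998], [0.007, -1.0, 0.001]]
contact_force: [-0.7, 1.9, 5.7]
grip_width: 0.113
```

```bash
python3 -c "
from h import *
go((.47,-.36,.03,-179.2),(.5,-.1583,.03,-179.2),(.5,-.1583,.0185,-179.2))
"
```

```text
t 11.7 pos [ 0.4563 -0.4269  0.0185] yaw -176.72 F [-0.7  1.9  5.7] w 0.113 j [  7  33  42 101 -25  57 -28]
-0.0581 -0.0390 -0.2200 -0.0001 0.0069 0.0012  rows>=1.7
-0.1964 -0.0404 -0.8856 -0.0001 0.0069 0.0012  rows>=4.9
-0.1966 -0.0021 -0.8856 -0.0001 0.0069 0.0012  rows>=0.3
```

Request:
step_arm(rows="1 0 -0.03 0 0 0 0.001;1 -0.03 -0.04 -0.1 0 0.007 0.001;1 -0.06 -0.04 -0.22 0 0.007 0.001;1 -0.09 -0.04 -0.35 0 0.007 0.001;1 -0.12 -0.04 -0.48 0 0.007 0.001;1 -0.15 -0.04 -0.61 0 0.007 0.001;1 -0.18 -0.04 -0.74 0 0.007 0.001;1 -0.197 -0.04 -0.84 0 0.007 0.001;1 -0.197 -0.04 -0.885 0 0.007 0.001;1 -0.197 -0.04 -0.885 0 0.007 0.001;1 -0.197 -0.02 -0.885 0 0.007 0.001;1 -0.197 -0.002 -0.885 0 0.007 0.001;1 -0.197 -0.002 -0.885 0 0.007 0.001")

```text
time_s: 12.73
eef_pos: [0.4999, -0.16, 0.018]
ee_rot: [[-1.0, -0.001, 0.011], [-0.011, -0.001, -1.0], [0.001, -1.0, 0.001]]
contact_force: [-1.0, -0.2, -1.0]
grip_width: 0.111
```

```bash
python3 -c "
from h import *
import pickle
d=shot('wrist','w5.png');pickle.dump(d,open('w5.pkl','wb'))
go((.5,-.1585,.0185,-179.2),(.57,-.1577,.018,-179.2),(.598,-.1573,.018,-179.2))
"
```

```text
t 12.8 pos [ 0.4997 -0.1602  0.018 ] yaw -179.38 F [-0.2  1.  -0.8] w 0.111 j [-25  21  44 115 -19  51 -60]
-0.0011 -0.0016 -0.0056 -0.0002 -0.0005 0.0002  rows>=0.0
-0.2344 -0.0002 -0.0058 -0.0002 -0.0005 0.0002  rows>=1.7
-0.3278 -0.0004 -0.0061 -0.0002 -0.0005 0.0002  rows>=0.7
```

View pics/w5.png

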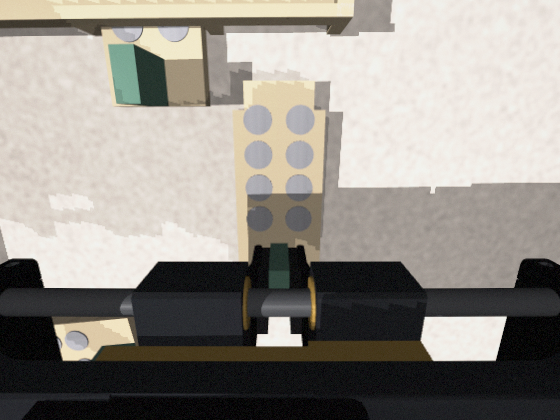

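Tray T1 is lined up with bay0 (bay centre about 274 px, tray centre 280), so I slide it in.

Request:
step_arm(rows="1 0 0 -0.006 0 0 0;1 -0.06 0 -0.006 0 0 0;1 -0.12 0 -0.006 0 0 0;1 -0.18 0 -0.006 0 0 0;1 -0.24 0 -0.006 0 0 0;1 -0.28 0 -0.006 0 0 0;1 -0.3 0 -0.006 0 0 0;1 -0.315 0 -0.006 0 0 0;1 -0.325 0 -0.006 0 0 0;1 -0.33 0 -0.006 0 0 0;1 -0.335 0 -0.006 0 0 0;1 -0.335 0 -0.006 0 0 0")

```text
time_s: 13.78
eef_pos: [0.5987, -0.1586, 0.0177]
ee_rot: [[-1.0, -0.004, 0.009], [-0.009, -0.002, -1.0], [0.004, -1.0, 0.002]]
contact_force: [-6.2, -0.4, 6.8]
grip_width: 0.111
```

Request:
step_arm(rows="1 -0.004 0 0 0 0 0;1 -0.008 0 0 0 0 0;1 -0.008 0 0 0 0 0")

```text
time_s: 14.03
eef_pos: [0.5987, -0.1586, 0.0177]
ee_rot: [[-1.0, -0.008, 0.008], [-0.008, 0.0, -1.0], [0.008, -1.0, -0.0]]
contact_force: [-12.6, 4.8, 14.0]
grip_width: 0.112
```

Request:
step_arm(rows="0.6 0.004 0 0 0 0 0;0.6 0.004 0 0 0 0 0;0.6 0.004 0 0 0 0 0;0.6 0.004 0 0 0 0 0;0.6 0.004 0 0 0 0 0;0.6 0.004 0 0 0 0 0;0.6 0.004 0 0 0 0 0;0.6 0.005 -0.1 0 0 0 0;0.6 0.005 -0.2 0 0 0 0;0.5 0.1 -0.4 0 0 0 0;0.5 0.2 -0.5 -0.1 0 -0.02 0;0.5 0.3 -0.5 -0.2 0 -0.05 0;0.5 0.35 -0.5 -0.25 0 -0.1 0;0.5 0.35 -0.5 -0.25 0 -0.12 0;0.5 0.35 -0.5 -0.25 0 -0.14 0;0.5 0.35 -0.5 -0.25 0 -0.14 0")

```text
time_s: 15.37
eef_pos: [0.4942, -0.0834, 0.1693]
ee_rot: [[-0.721, -0.006, 0.693], [-0.693, 0.002, -0.721], [0.003, -1.0, -0.006]]
contact_force: [-0.1, -0.2, -0.1]
grip_width: 0.5
```

```bash
python3 -c "
from h import *
go((.4328,-.0567,.12,-81.6),(.4328,-.0567,.018,-81.6))
"
```

```text
t 15.4 pos [ 0.4942 -0.0834  0.1693] yaw -136.11 F [-0.1 -0.2 -0.1] w 0.5 j [-36   4  42 110  -3  68 -38]
0.0852 0.1659 -0.2049 0.0011 -0.1514 0.0000  rows>=7.6
0.0842 0.5059 -0.2029 0.0011 -0.1514 0.0000  rows>=2.4
```

Request:
step_arm(rows="0.4 0.085 0.166 -0.205 0 -0.151 0;0.4 0.085 0.166 -0.205 0 -0.151 0;0.4 0.085 0.166 -0.205 0 -0.151 0;0.4 0.085 0.166 -0.205 0 -0.151 0;0.4 0.085 0.166 -0.205 0 -0.151 0;0.4 0.085 0.166 -0.205 0 -0.151 0;0.4 0.085 0.166 -0.205 0 -0.151 0;0.4 0.085 0.166 -0.205 0 -0.151 0;0.4 0.085 0.166 -0.205 0 -0.151 0;0.4 0.085 0.166 -0.205 0 -0.151 0")

```text
time_s: 16.2
eef_pos: [0.4329, -0.0567, 0.12]
ee_rot: [[0.14, -0.006, 0.99], [-0.99, 0.002, 0.14], [-0.003, -1.0, -0.006]]
contact_force: [-1.0, 0.2, 0.4]
grip_width: 0.599
```

```bash
python3 -c "
from h import *
import pickle
d=shot('wrist','w6.png');pickle.dump(d,open('w6.pkl','wb'))
e=shot('scene','s6.png');pickle.dump(e,open('s6.pkl','wb'))
e=e['image']
d=d['image'];cv2.imwrite('pics/v6.png',np.vstack([cv2.resize(d[:290],None,fx=1.2,fy=1.2),cv2.resize(e[170:290,110:390],(672,288))]))
go((.4328,-.0567,.018,-81.6))
"
```

```text
t 16.3 pos [ 0.4329 -0.0567  0.12  ] yaw -81.93 F [-0.7 -0.2 -0.1] w 0.601 j [-40  -3  41 121   2  62   8]
0.0012 0.3401 0.0016 0.0009 -0.0009 -0.0005  rows>=2.4
```

View pics/v6.png

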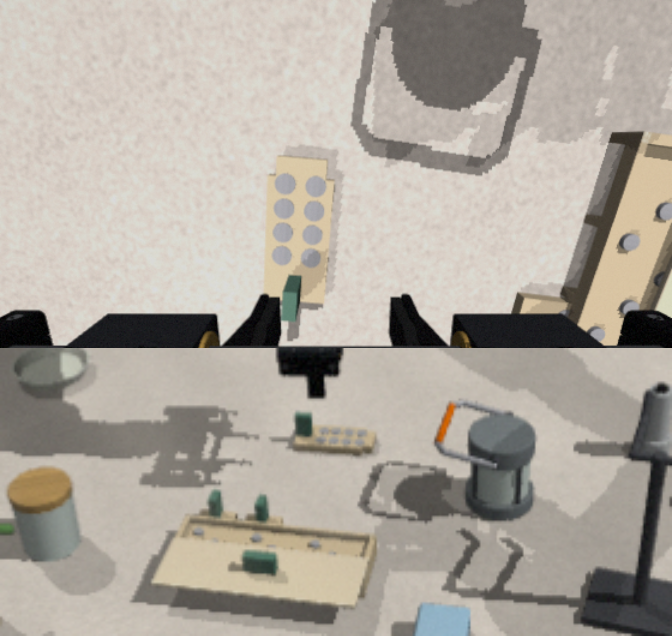

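T1 and T2 are home. T3 has been knocked: its tray now spans (264..333, 155..304) in the wrist part, so I refit it.

Run:
```python
from h import *
import pickle
d=pickle.load(open('w6.pkl','rb'));S=pickle.load(open('s6.pkl','rb'))
N=[(55,18,12),(55,-18,12),(41,24,12),(41,-24,12),(-55,24,12),(-55,-24,12)]
P=[(279,155),(328,159),(269,176),(333,182),(264,297),(323,304)]
o=[(d,l,(p[0]/1.2,p[1]/1.2)) for l,p in zip(N,P)]
print(fit(o,[.43,0,90]))
x,r=fit(o+[(S,(-44,0,46),(110+304/2.4,170+67/2.4))],[.43,0,90]);print(x,r)
c,s=np.cos(np.radians(x[2])),np.sin(np.radians(x[2])); t=(x[0]-.044*c,x[1]-.044*s);print(t,np.hypot(*t))
go((*t,.1,x[2]-180),(*t,.018,x[2]-180))
```

```text
(array([ 4.04600e-01, -4.73000e-02,  9.26218e+01]), [[-1.1, 0.2], [0.6, 1.1], [-0.6, -1.1], [2.0, -0.7], [-0.9, 1.1], [0.6, -0.2]])
[ 4.04600e-01 -4.72000e-02  9.26331e+01] [[-1.1, 0.1], [0.7, 1.0], [-0.6, -1.2], [2.0, -0.8], [-0.9, 1.0], [0.6, -0.2], [-1.5, -0.7]]
(np.float64(0.40662136395137016), np.float64(-0.09115354465542114)) 0.4167132135233061
t 16.3 pos [ 0.4329 -0.0567  0.12  ] yaw -81.93 F [-0.7 -0.2 -0.1] w 0.601 j [-40  -3  41 121   2  62   8]
0.1018 0.0670 -0.1025 0.0009 0.0151 -0.0005  rows>=1.1
0.1026 0.3403 -0.1009 0.0009 0.0151 -0.0005  rows>=2.0
```

Request:
step_arm(rows="0.4 0.102 0.067 -0.102 0 0.015 0;0.4 0.102 0.067 -0.102 0 0.015 0;0.4 0.102 0.067 -0.102 0 0.015 0;0.4 0.102 0.15 -0.102 0 0.015 0;0.4 0.102 0.24 -0.102 0 0.015 0;0.4 0.102 0.34 -0.101 0 0.015 0;0.4 0.102 0.34 -0.101 0 0.015 0;0.4 0.102 0.34 -0.101 0 0.015 0;0.4 0.102 0.34 -0.101 0 0.015 0")

```text
time_s: 17.05
eef_pos: [0.4075, -0.0909, 0.0194]
ee_rot: [[0.046, -0.005, 0.999], [-0.999, 0.002, 0.046], [-0.002, -1.0, -0.005]]
contact_force: [-0.8, 0.0, 0.3]
grip_width: 0.602
```

Reached. I close.

Request:
step_arm(rows="1 0 0 0 0 0 0;1 0 0 0 0 0 0;1 0 0 0 0 0 0;1 0 0 0 0 0 0;1 0 0 0 0 0 0;1 0 0 0 0 0 0;1 0 0 0 0 0 0;1 0 0 0 0 0 0;1 0 0 0 0 0 0;1 0 0 0 0 0 0;1 0 0 0 0 0 0;1 0 0 0 0 0 0")

```text
time_s: 18.05
eef_pos: [0.4075, -0.091, 0.0194]
ee_rot: [[0.046, -0.005, 0.999], [-0.999, 0.002, 0.046], [-0.002, -1.0, -0.005]]
contact_force: [-2.2, 1.0, 3.8]
grip_width: 0.109
```

```bash
python3 -c "
from h import *
go((.43,-.09,.04,-100),(.48,-.02,.04,-179.2),(.5,.0217,.03,-179.2),(.5,.0217,.0185,-179.2))
"
```

```text
t 18.1 pos [ 0.4075 -0.091   0.0194] yaw -87.34 F [-2.2  1.   3.8] w 0.109 j [-36   6  45 129  -6  48  15]
0.0001 -0.0690 0.0747 0.0009 0.0352 -0.0003  rows>=1.8
-0.2252 -0.0694 0.2520 0.0009 0.2552 0.0004  rows>=11.1
-0.3609 -0.0362 0.3252 0.0009 0.2552 0.0004  rows>=1.1
-0.3608 0.0021 0.3254 0.0009 0.2552 0.0004  rows>=0.3
```

Request:
step_arm(rows="1 0 -0.05 0 0 0 0;1 0 -0.069 0.075 0 0.02 0;1 -0.1 -0.069 0.15 0 0.04 0;1 -0.2 -0.069 0.2 0 0.06 0;1 -0.225 -0.069 0.25 0 0.08 0;1 -0.225 -0.069 0.25 0 0.1 0;1 -0.225 -0.069 0.25 0 0.12 0;1 -0.225 -0.069 0.25 0 0.14 0;1 -0.225 -0.069 0.25 0 0.16 0;1 -0.225 -0.069 0.25 0 0.18 0;1 -0.225 -0.069 0.25 0 0.2 0;1 -0.225 -0.069 0.25 0 0.22 0;1 -0.225 -0.069 0.25 0 0.24 0;1 -0.225 -0.069 0.25 0 0.255 0;1 -0.36 -0.069 0.3 0 0.255 0;1 -0.36 -0.036 0.325 0 0.255 0;1 -0.36 -0.02 0.325 0 0.255 0;1 -0.36 0.002 0.325 0 0.255 0;1 -0.36 0.002 0.325 0 0.255 0")

```text
time_s: 19.63
eef_pos: [0.4997, 0.021, 0.018]
ee_rot: [[-1.0, -0.006, 0.015], [-0.015, 0.002, -1.0], [0.006, -1.0, -0.002]]
contact_force: [1.1, 0.7, -1.7]
grip_width: 0.114
```

```bash
python3 -c "
from h import *
import pickle
d=shot('wrist','w7.png');pickle.dump(d,open('w7.pkl','wb'))
# nose corner edges: print intensity-based tray boundary at rows 95 (nose) and 180 (body)
im=d['image'].astype(int)
for v in (95,180,230):
    r=im[v,180:380]; b=r[:,2]-r[:,0]; print(v,''.join('#' if k>25 else '.' for k in b))
for L in [(-42,-3.5,0),(-42,3.5,0),(-42,56.5,0),(-42,63.5,0),(-42,116.5,0)]:
    a=np.radians(.9);print(L,proj(d,[.6625+np.cos(a)*L[0]/1e3-np.sin(a)*L[1]/1e3,-.0668+np.sin(a)*L[0]/1e3+np.cos(a)*L[1]/1e3,0]).round(1))
go((.5,.0217,.0185,-179.2),(.57,.0223,.018,-179.2),(.598,.0228,.018,-179.2))
"
```

```text
95 ...............................................................########################################################################.................................................................
180 ........................................................##########.........................################.........................###########.........................................................
230 .........................................................#####################...#####################################..####################............................................................
(-42, -3.5, 0) [459.5  40.1]
(-42, 3.5, 0) [446.1  40. ]
(-42, 56.5, 0) [343.8  39.7]
(-42, 63.5, 0) [330.3  39.7]
(-42, 116.5, 0) [227.7  39.8]
t 19.7 pos [0.4993 0.0205 0.0181] yaw -179.21 F [-0.3  0.2 -0.3] w 0.116 j [-53  21  53 119 -22  51 -77]
-0.0024 -0.0014 -0.0041 0.0002 -0.0000 0.0010  rows>=0.1
-0.2357 -0.0012 -0.0028 0.0002 -0.0000 0.0010  rows>=1.7
-0.3291 -0.0018 -0.0032 0.0002 -0.0000 0.0010  rows>=0.7
```

View pics/w7.png

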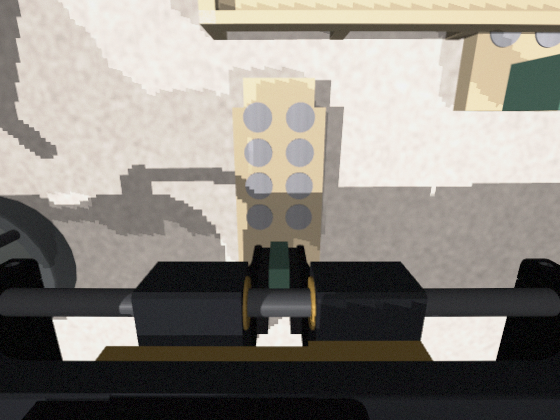

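T3 is lined up with bay3 (bay centre about 280 px, tray centre 280). Slide in.

Request:
step_arm(rows="1 0 -0.001 -0.003 0 0 0;1 -0.06 -0.001 -0.003 0 0 0;1 -0.12 -0.001 -0.003 0 0 0;1 -0.18 -0.001 -0.003 0 0 0;1 -0.24 -0.001 -0.003 0 0 0;1 -0.28 -0.001 -0.003 0 0 0;1 -0.295 -0.001 -0.003 0 0 0;1 -0.31 -0.001 -0.003 0 0 0;1 -0.32 -0.001 -0.003 0 0 0;1 -0.325 -0.001 -0.003 0 0 0;1 -0.33 -0.001 -0.003 0 0 0;1 -0.33 -0.001 -0.003 0 0 0")

```text
time_s: 20.68
eef_pos: [0.5945, 0.022, 0.0176]
ee_rot: [[-1.0, -0.013, 0.013], [-0.013, 0.002, -1.0], [0.013, -1.0, -0.002]]
contact_force: [-15.8, -0.2, 16.3]
grip_width: 0.114
```

Request:
step_arm(rows="0.6 0.004 0 0 0 0 0;0.6 0.004 0 0 0 0 0;0.6 0.004 0 0 0 0 0;0.6 0.004 0 0 0 0 0;0.6 0.004 0 0 0 0 0;0.6 0.004 0 0 0 0 0;0.6 0.004 0 0 0 0 0;0.6 0.005 -0.1 0 0 0 0;0.6 0.005 -0.2 0 0 0 0;0.4 0.005 -0.4 0 0 0 0;0.3 -0.1 -0.4 0.1 0 -0.02 0;0.3 -0.2 -0.4 0.2 0 -0.04 0;0.3 -0.3 -0.4 0.3 0 -0.06 0;0.3 -0.37 -0.4 0.3 0 -0.08 0;0.3 -0.37 -0.4 0.3 0 -0.1 0;0.3 -0.37 -0.4 0.3 0 -0.12 0;0.3 -0.37 -0.4 0.3 0 -0.14 0;0.3 -0.37 -0.4 0.3 0 -0.16 0")

```text
time_s: 22.18
eef_pos: [0.7083, -0.0672, 0.1355]
ee_rot: [[-0.525, -0.014, 0.851], [-0.851, 0.002, -0.525], [0.006, -1.0, -0.013]]
contact_force: [-0.6, -0.5, -0.7]
grip_width: 0.692
```

```bash
python3 -c "
from h import *
go((.7075,-.066,.12,-89.2),(.7075,-.066,.041,-89.2))
import pickle
d=shot('scene','s8.png');pickle.dump(d,open('s8.pkl','wb'))
d=shot('side','d8.png');pickle.dump(d,open('d8.pkl','wb'))
"
```

```text
t 22.2 pos [ 0.7083 -0.0672  0.1355] yaw -121.64 F [-0.6 -0.5 -0.7] w 0.692 j [-23  34  38  81 -21  73 -16]
-0.0024 0.0517 -0.0037 0.0022 -0.0901 0.0003  rows>=4.5
-0.0039 0.3150 -0.0004 0.0022 -0.0901 0.0003  rows>=1.9
```

Request:
step_arm(rows="0.2 0 0.05 0 0.002 -0.09 0;0.2 0 0.05 0 0.002 -0.09 0;0.2 0 0.05 0 0.002 -0.09 0;0.2 0 0.05 0 0.002 -0.09 0;0.2 0 0.05 0 0.002 -0.09 0;0.2 0 0.05 0 0.002 -0.09 0;0.2 -0.004 0.14 0 0.002 -0.09 0;0.2 -0.004 0.23 0 0.002 -0.09 0;0.2 -0.004 0.315 0 0.002 -0.09 0;0.2 -0.004 0.315 0 0.002 -0.09 0;0.2 -0.004 0.315 0 0.002 -0.09 0")

```text
time_s: 23.2
eef_pos: [0.707, -0.0659, 0.0404]
ee_rot: [[0.005, -0.003, 1.0], [-1.0, -0.001, 0.005], [0.001, -1.0, -0.003]]
contact_force: [0.2, -0.6, 0.7]
grip_width: 0.799
```

Request:
step_arm(rows="1 0 0 0 0 0 0;1 0 0 0 0 0 0;1 0 0 0 0 0 0;1 0 0 0 0 0 0;1 0 0 0 0 0 0;1 0 0 0 0 0 0;1 0 0 0 0 0 0;1 0 0 0 0 0 0;1 0 0 0 0 0 0;1 0 0 0 0 0 0;1 0 0 0 0 0 0;1 0 0 0 0 0 0;1 0 0 0 0 0 0;1 0 0 0 0 0 0;1 0 0 0 0 0 0;1 0 0 0 0 0 0", grip_force=15)

```text
time_s: 24.53
eef_pos: [0.707, -0.066, 0.0405]
ee_rot: [[0.005, -0.003, 1.0], [-1.0, -0.001, 0.005], [0.001, -1.0, -0.003]]
contact_force: [1.3, 0.0, 0.1]
grip_width: 0.157
```

```bash
python3 -c "
from h import *
go((.665,-.0666,.041,-89.2))
"
```

```text
t 24.5 pos [ 0.707  -0.066   0.0405] yaw -89.73 F [1.3 0.  0.1] w 0.157 j [-18  37  29  86 -19  63  15]
0.0015 -0.0013 -0.1401 0.0005 -0.0015 0.0002  rows>=1.0
```

Knob gripped (13.7 mm). Next I pull toward -x until the stop.

Request:
step_arm(rows="1 0 0 -0.03 0 0 0;1 0 0 -0.06 0 0 0;1 0 0 -0.09 0 0 0;1 0 0 -0.12 0 0 0;1 0 0 -0.135 0 0 0;1 0 0 -0.145 0 0 0;1 0 0 -0.15 0 0 0;1 0 0 -0.155 0 0 0;1 0 0 -0.155 0 0 0")

```text
time_s: 25.28
eef_pos: [0.6618, -0.0667, 0.0405]
ee_rot: [[0.005, -0.001, 1.0], [-1.0, -0.002, 0.005], [0.002, -1.0, -0.001]]
contact_force: [7.5, -3.8, -9.1]
grip_width: 0.162
```

Request:
step_arm(rows="1 0 0 -0.005 0 0 0;1 0 0 -0.01 0 0 0;1 0 0 -0.01 0 0 0")

```text
time_s: 25.53
eef_pos: [0.6617, -0.0667, 0.0406]
ee_rot: [[0.005, 0.005, 1.0], [-1.0, -0.004, 0.005], [0.004, -1.0, 0.005]]
contact_force: [14.9, -3.4, -13.1]
grip_width: 0.158
```

Lid at its stop (14.9 N reaction, no further travel). I release, rise, and locate the orange sleeve by colour.

Request:
step_arm(rows="0.6 0 0 0.01 0 0 0;0.6 0 0 0.01 0 0 0;0.6 0 0 0.01 0 0 0;0.6 0 0 0.01 0 0 0;0.6 0 0 0.01 0 0 0;0.6 0 0 0.01 0 0 0;0.6 0 -0.1 0.01 0 0 0;0.6 0 -0.2 0.01 0 0 0;0.6 0 -0.4 0.01 0 0 0;0.6 0 -0.6 0.01 0 0 0;0.6 0 -0.75 0.01 0 0 0;0.6 0 -0.75 0 0 0 0")

```text
time_s: 26.53
eef_pos: [0.6604, -0.0658, 0.2681]
ee_rot: [[0.005, 0.006, 1.0], [-1.0, -0.003, 0.005], [0.003, -1.0, 0.006]]
contact_force: [1.5, 0.9, -0.5]
grip_width: 0.399
```

```bash
cat >> h.py <<'E'
def orange(d):
    h=cv2.cvtColor(d['image'],cv2.COLOR_BGR2HSV); m=cv2.inRange(h,(6,190,130),(16,255,255))
    n,l,st,ce=cv2.connectedComponentsWithStats(m); k=1+np.argmax(st[1:,4])
    y,x=np.nonzero(l==k); p=np.c_[x,y].astype(float); c=p.mean(0); w=np.linalg.svd(p-c,full_matrices=False)[2][0]; t=(p-c)@w
    return c,len(p),c+w*t.min(),c+w*t.max()
E
python3 - <<'E'
from h import *
import pickle
for a,b in(('scene0','side0'),('s8','d8')):
    S=pickle.load(open(a+'.pkl','rb'));D=pickle.load(open(b+'.pkl','rb'))
    s=orange(S);e=orange(D);print([np.round(k,1).tolist() for k in s],[np.round(k,1).tolist() for k in e]);print(tri((S,*s[0]),(D,*e[0])))
    for i in (2,3):
        for j in (2,3): print(i,j,tri((S,*s[i]),(D,*e[j])))
S=pickle.load(open('scene0.pkl','rb'));D=pickle.load(open('side0.pkl','rb'))
print('flash',tri((S,385.2,186.8),(D,334,305.6)))
go((.48,.03,.26,-45),(.48,.1,.26,-2))
E
```

```text
[[295.2, 201.1], 38, [297.9, 194.0], [292.5, 208.2]] [[303.0, 235.2], 50, [291.0, 232.9], [315.1, 237.5]]
(array([0.4869, 0.1232, 0.1139]), [[-0.1, -0.1], [-0.1, 0.1]])
2 2 (array([0.5172, 0.1434, 0.1506]), [[2.5, 3.6], [2.0, -3.5]])
2 3 (array([0.4466, 0.1252, 0.1131]), [[-0.1, -0.1], [-0.1, 0.1]])
3 2 (array([0.5271, 0.1217, 0.1155]), [[0.0, 0.0], [0.0, -0.0]])
3 3 (array([0.4552, 0.1021, 0.0755]), [[-2.5, -3.8], [-2.3, 3.6]])
[[295.3, 202.3], 38, [297.8, 194.9], [293.0, 209.3]] [[302.4, 235.9], 47, [290.0, 233.8], [314.0, 237.9]]
(array([0.4887, 0.1238, 0.1108]), [[-0.1, -0.1], [-0.1, 0.1]])
2 2 (array([0.5197, 0.1441, 0.1479]), [[2.7, 3.8], [2.2, -3.8]])
2 3 (array([0.4499, 0.1255, 0.1114]), [[-0.0, -0.1], [-0.0, 0.1]])
3 2 (array([0.5297, 0.1238, 0.1132]), [[0.1, 0.1], [0.1, -0.1]])
3 3 (array([0.4588, 0.104 , 0.0743]), [[-2.6, -3.9], [-2.3, 3.7]])
flash (array([0.3532, 0.3922, 0.1085]), [[-0.2, -0.2], [-0.2, 0.3]])
t 26.5 pos [ 0.6604 -0.0658  0.2681] yaw -89.72 F [ 1.5  0.9 -0.5] w 0.399 j [-23  21  34  80 -12  82  11]
-0.3225 0.0223 -0.5999 -0.0006 -0.1242 0.0009  rows>=6.2
-0.5559 0.0215 -0.5987 -0.0003 -0.2437 0.0011  rows>=6.0
```

Request:
step_arm(rows="0.66 -0.15 0.02 -0.3 0 -0.03 0;0.66 -0.3 0.02 -0.5 0 -0.06 0;0.66 -0.4 0.02 -0.6 0 -0.08 0;0.66 -0.5 0.02 -0.6 0 -0.1 0;0.66 -0.556 0.02 -0.6 0 -0.12 0;0.66 -0.556 0.02 -0.6 0 -0.14 0;0.66 -0.556 0.02 -0.6 0 -0.16 0;0.66 -0.556 0.02 -0.6 0 -0.18 0;0.66 -0.556 0.02 -0.6 0 -0.2 0;0.66 -0.556 0.02 -0.6 0 -0.22 0;0.66 -0.556 0.02 -0.6 0 -0.244 0;0.66 -0.556 0.02 -0.6 0 -0.244 0.001;0.66 -0.556 0.02 -0.6 0 -0.244 0.001;0.66 -0.556 0.02 -0.6 0 -0.244 0.001")

```text
time_s: 27.7
eef_pos: [0.4795, 0.0998, 0.2605]
ee_rot: [[1.0, 0.002, 0.031], [-0.031, 0.001, 1.0], [0.002, -1.0, 0.001]]
contact_force: [-0.1, -0.8, -0.4]
grip_width: 0.337
```

Run:
```python
from h import *
import pickle
W=shot('wrist','w9.png');S=shot('scene','s9.png');D=shot('side','d9.png')
s,e=orange(S),orange(D);print(tri((S,*s[0]),(D,*e[0])))
w=orange(W);print([np.round(k,1).tolist() for k in w])
print([atz(W,*w[k],.114).round(4) for k in(0,2,3)])
print(tri((W,*w[0]),(D,*e[0])),tri((W,*w[0]),(S,*s[0])))
go((.488,.12,.093,-2))
```

```text
(array([0.4885, 0.1236, 0.1107]), [[-0.1, -0.1], [-0.1, 0.1]])
[[299.2, 200.7], 613, [300.0, 162.9], [298.4, 239.1]]
[array([0.4844, 0.1207, 0.114 ]), array([0.4456, 0.122 , 0.114 ]), array([0.5268, 0.1193, 0.114 ])]
(array([0.4873, 0.1209, 0.1084]), [[-0.1, 1.3], [0.4, 0.2]]) (array([0.4858, 0.1222, 0.1082]), [[1.1, -0.2], [-0.4, 0.0]])
t 27.9 pos [0.4795 0.1    0.2605] yaw -1.99 F [-0.3 -0.4 -0.4] w 0.338 j [-40  -2  22 103   1  78  71]
0.0249 0.5584 0.0673 -0.0001 0.0000 0.0003  rows>=4.1
```

View pics/w9.png

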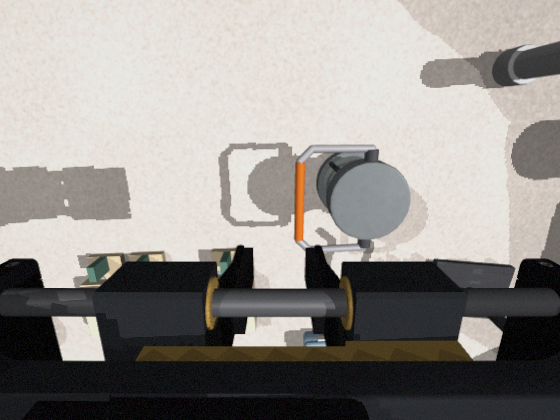

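View shows the orange sleeve at column 299, rows 163–239, and the lantern top at (369,200). I go down beside it with a narrow opening.

Run:
```python
from h import *
go((.487,.117,.15,-2),(.487,.117,.098,-2),(.487,.121,.098,-2))
```

```text
t 27.9 pos [0.4795 0.1    0.2605] yaw -1.99 F [-0.3 -0.4 -0.4] w 0.338 j [-40  -2  22 103   1  78  71]
0.0223 0.3684 0.0573 -0.0001 0.0000 0.0003  rows>=2.7
0.0220 0.5417 0.0572 -0.0001 0.0000 0.0003  rows>=1.2
0.0215 0.5417 0.0705 -0.0001 0.0000 0.0003  rows>=0.1
```

Request:
step_arm(rows="0.7 0.022 0.2 0.057 0 0 0;0.7 0.022 0.368 0.057 0 0 0;0.7 0.022 0.368 0.057 0 0 0;0.7 0.022 0.368 0.057 0 0 0;0.7 0.022 0.42 0.057 0 0 0;0.7 0.022 0.48 0.057 0 0 0;0.7 0.022 0.54 0.057 0 0 0;0.7 0.022 0.54 0.057 0 0 0;0.8 0.022 0.54 0.063 0 0 0;0.9 0.022 0.54 0.07 0 0 0;0.9 0.022 0.54 0.07 0 0 0;1 0.022 0.54 0.07 0 0 0;1 0.022 0.54 0.07 0 0 0;1 0.022 0.54 0.07 0 0 0;1 0.022 0.54 0.07 0 0 0", grip_force=5)

```text
time_s: 29.1
eef_pos: [0.4876, 0.1209, 0.0989]
ee_rot: [[0.999, 0.003, 0.035], [-0.035, 0.001, 0.999], [0.003, -1.0, 0.001]]
contact_force: [0.6, -0.6, 0.1]
grip_width: 0.111
```

Run:
```python
from h import *
S=shot('scene');D=shot('side');s,e=orange(S),orange(D);print(s[1],e[1],tri((S,*s[0]),(D,*e[0])))
p=np.array(ctrl.observe()['eef_pos'])
# arc about hinge (y=.1945,z=.098) r=.075; tool keeps its offset to the bar
y0,z0=.1945,.098
a0=np.arctan2(.112-z0,y0-.121)
T=[]
for a in np.linspace(a0,np.pi/2,9)[1:]:
    T.append((p[0],p[1]+.075*(np.cos(a0)-np.cos(a)),p[2]+.075*(np.sin(a)-np.sin(a0)),-2))
print(a0);go(*T)
```

```text
Traceback (most recent call last):
  File "h.py", line 51, in orange
    n,l,st,ce=cv2.connectedComponentsWithStats(m); k=1+np.argmax(st[1:,4])
                                                       ~~~~~~~~~^^^^^^^^^^
ValueError: attempt to get argmax of an empty sequence
```

Run:
```python
from h import *
p=np.array(ctrl.observe()['eef_pos'])
y0,z0=.1945,.098
a0=np.arctan2(.112-z0,y0-.121)
T=[(p[0],p[1]+.075*(np.cos(a0)-np.cos(a)),p[2]+.075*(np.sin(a)-np.sin(a0)),-2) for a in np.linspace(a0,np.pi/2,9)[1:]]
print(a0);go(*T)
```

```text
0.18822150530477072
t 29.2 pos [0.4874 0.1208 0.0987] yaw -2.0 F [ 0.9 -0.9  0.8] w 0.111 j [-39   8  22 114  -3  59  72]
-0.0003 -0.0415 0.0117 -0.0001 0.0000 0.0004  rows>=0.3
-0.0009 -0.0804 0.0304 -0.0001 0.0000 0.0004  rows>=0.3
-0.0017 -0.1155 0.0555 -0.0001 0.0000 0.0004  rows>=0.3
-0.0027 -0.1458 0.0863 -0.0001 0.0000 0.0004  rows>=0.3
-0.0038 -0.1703 0.1218 -0.0001 0.0000 0.0004  rows>=0.3
-0.0052 -0.1883 0.1610 -0.0001 0.0000 0.0004  rows>=0.3
-0.0066 -0.1993 0.2027 -0.0001 0.0000 0.0004  rows>=0.3
-0.0081 -0.2030 0.2456 -0.0001 0.0000 0.0004  rows>=0.3
```

Request:
step_arm(rows="1 0 -0.0415 0.0117 0 0 0;1 0 -0.06 0.02 0 0 0;1 0 -0.0804 0.0304 0 0 0;1 0 -0.098 0.043 0 0 0;1 0 -0.1155 0.0555 0 0 0;1 0 -0.131 0.071 0 0 0;1 0 -0.1458 0.0863 0 0 0;1 0 -0.158 0.104 0 0 0;1 0 -0.1703 0.1218 0 0 0;1 0 -0.18 0.141 0 0 0;1 0 -0.1883 0.161 0 0 0;1 0 -0.194 0.182 0 0 0;1 0 -0.1993 0.2027 0 0 0;1 0 -0.202 0.224 0 0 0;1 0 -0.203 0.2456 0 0 0;1 0 -0.203 0.2456 0 0 0;1 0 -0.203 0.2456 0 0 0")

```text
time_s: 30.62
eef_pos: [0.4896, 0.1949, 0.1594]
ee_rot: [[0.999, 0.002, 0.034], [-0.034, 0.001, 0.999], [0.002, -1.0, 0.001]]
contact_force: [0.1, -0.0, -1.7]
grip_width: 0.11
```

Run:
```python
from h import *
import pickle
S=shot('scene','s10.png');D=shot('side','d10.png');pickle.dump((S,D),open('p10.pkl','wb'))
go()
a=cv2.resize(S['image'][150:260,260:380],None,fx=3.3,fy=3.3);b=cv2.resize(D['image'][190:300,230:350],None,fx=3.3,fy=3.3)
cv2.imwrite('pics/v10.png',np.hstack([a,b]))
```

```text
t 30.7 pos [0.4897 0.1941 0.1594] yaw -2.01 F [ 0.8  0.  -1.1] w 0.112 j [-44   7  19 107  -3  66  64]
```

View pics/v10.png

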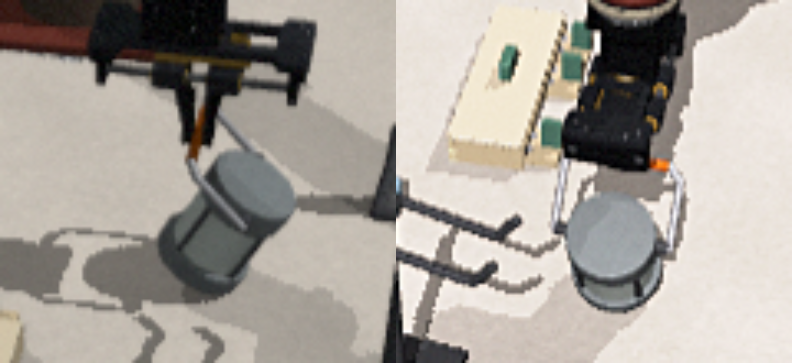

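The lantern tipped during the lift: in both crops its top leans toward +y, while the sleeve is still in the fingers. I'll triangulate its actual attitude before mending this.

Run:
```python
from h import *
import pickle
S,D=pickle.load(open('p10.pkl','rb'))
s=lambda x,y:(S,260+x/3.3,150+y/3.3)
e=lambda x,y:(D,230+(x-396)/3.3,190+y/3.3)
print('top',tri(s(255,185),e(612,235)))
print('hinge+x',tri(s(243,228),e(560,232)))
print('corner+x',tri(s(190,160),e(565,163)))
print('hinge-x',tri(s(262,155),e(668,245)))
print('foot',tri(s(200,270),e(618,290)))
d=__import__('pickle').load
W=cv2.imread('pics/w9.png')
```

```text
top (array([0.4898, 0.2506, 0.115 ]), [[-0.4, -0.6], [-0.4, 0.6]])
hinge+x (array([0.5402, 0.2452, 0.103 ]), [[-0.4, -0.6], [-0.4, 0.6]])
corner+x (array([0.54  , 0.2012, 0.1627]), [[1.5, 2.1], [1.3, -2.1]])
hinge-x (array([0.4375, 0.252 , 0.1132]), [[-0.6, -0.9], [-0.6, 0.9]])
foot (array([0.4857, 0.2068, 0.0011]), [[0.4, 0.5], [0.3, -0.5]])
```

The bail and lantern turned together, so the pads resist the sleeve's rotation too much. I back up along the arc to set the lantern flat again, then I'll redo the lift with the tool turning along with the bail.

Request:
step_arm(rows="1 0 0.002 -0.02 0 0 0;1 0 0.004 -0.046 0 0 0;1 0 0.009 -0.069 0 0 0;1 0 0.015 -0.092 0 0 0;1 0 0.024 -0.113 0 0 0;1 0 0.033 -0.134 0 0 0;1 0 0.045 -0.154 0 0 0;1 0 0.057 -0.173 0 0 0;1 0 0.072 -0.19 0 0 0;1 0 0.0875 -0.207 0 0 0;1 0 0.104 -0.222 0 0 0;1 0 0.12 -0.236 0 0 0;1 0 0.138 -0.247 0 0 0;1 0 0.155 -0.258 0 0 0;1 0 0.17 -0.266 0 0 0;1 0 0.185 -0.274 0 0 0;1 0 0.185 -0.274 0 0 0;1 0 0.185 -0.274 0 0 0", grip_force=3)

```text
time_s: 32.22
eef_pos: [0.4867, 0.112, 0.1036]
ee_rot: [[0.999, 0.001, 0.035], [-0.035, 0.0, 0.999], [0.001, -1.0, 0.0]]
contact_force: [-0.3, 1.0, -0.4]
grip_width: 0.119
```

Run:
```python
from h import *
import pickle
S=shot('scene','s11.png');D=shot('side','d11.png');pickle.dump((S,D),open('p11.pkl','wb'))
go()
h=cv2.cvtColor(S['image'],cv2.COLOR_BGR2HSV)
# lantern head: dark bluish grey blob; compare with initial picture by template match of lantern patch
S0=cv2.imread('pics/scene0.png');D0=cv2.imread('pics/side0.png')
for im,i0,(x0,y0,x1,y1) in((S['image'],S0,(304,196,335,242)),(D['image'],D0,(283,240,313,286))):
    t=i0[y0:y1,x0:x1];r=cv2.matchTemplate(im[y0-40:y1+40,x0-50:x1+50],t,cv2.TM_CCOEFF_NORMED);m=cv2.minMaxLoc(r);print(m[1],np.array(m[3])-[50,40])
```

```text
t 32.3 pos [0.4869 0.1122 0.104 ] yaw -2.0 F [-0.1  1.5 -0.7] w 0.111 j [-39   7  22 114  -3  59  73]
0.8502078652381897 [-1 -1]
0.7861831784248352 [ 0 -2]
```

Request:
step_arm(rows="0.75 0 0 0 0 0 0;0.75 0 0 0 0 0 0;0.75 0 0 0 0 0 0;0.75 0 0 0 0 0 0;0.75 0 0 0 0 0 0;0.75 0 0 0 0 0 0;0.75 0 -0.15 -0.04 0 0 0;0.75 0 -0.3 -0.08 0 0 0;0.75 0 -0.4 -0.12 0 0 0;0.75 0 -0.4 -0.15 0 0 0;0.75 0 -0.4 -0.15 0 0 0")

```text
time_s: 33.23
eef_pos: [0.4866, 0.0649, 0.2264]
ee_rot: [[0.999, 0.006, 0.038], [-0.038, 0.002, 0.999], [0.006, -1.0, 0.002]]
contact_force: [-1.2, -0.8, -1.3]
grip_width: 0.25
```

Run:
```python
from h import *
import pickle
W=shot('wrist','w12.png');S=shot('scene','s12.png');D=shot('side','d12.png');pickle.dump((W,S,D),open('p12.pkl','wb'))
for n,d in(('W',W),('S',S),('D',D)):
    try: print(n,[np.round(k,1).tolist() for k in orange(d)])
    except Exception as x: print(n,x)
try:
    w,s,e=orange(W),orange(S),orange(D);print(tri((S,*s[0]),(D,*e[0])),tri((W,*w[0]),(S,*s[0])),tri((W,*w[0]),(D,*e[0])))
    for k in(2,3): print(atz(W,*w[k],.115))
except Exception as x: print(x)
S0=cv2.imread('pics/scene0.png');D0=cv2.imread('pics/side0.png')
for im,i0,(x0,y0,x1,y1) in((S['image'],S0,(304,196,335,242)),(D['image'],D0,(283,240,313,286))):
    f=3;U=lambda q:cv2.resize(q,None,fx=f,fy=f,interpolation=cv2.INTER_CUBIC)
    r=cv2.matchTemplate(U(im[y0-20:y1+20,x0-20:x1+20]),U(i0[y0:y1,x0:x1]),cv2.TM_CCOEFF_NORMED);m=cv2.minMaxLoc(r);sh=np.array(m[3])/f-20;print(m[1],sh)
go()
```

```text
W [[386.6, 196.6], 602, [391.9, 153.7], [379.2, 255.8]]
S [[298.7, 193.1], 27, [301.4, 186.2], [296.2, 199.7]]
D [[300.0, 229.1], 50, [288.0, 227.3], [312.0, 230.8]]
(array([0.4957, 0.1355, 0.1502]), [[0.1, 0.2], [0.1, -0.2]]) (array([0.4766, 0.1428, 0.1421]), [[-13.4, 3.5], [3.4, -1.0]]) (array([0.4825, 0.1486, 0.157 ]), [[-0.9, 15.6], [3.6, 1.4]])
[0.44307612 0.1652605  0.115     ]
[0.54046726 0.15995248 0.115     ]
0.9281397461891174 [-0.33333333  0.        ]
0.8174074292182922 [-1.33333333 -1.33333333]
t 33.4 pos [0.4844 0.0675 0.2228] yaw -1.98 F [-0.2  0.6  0. ] w 0.252 j [-37  -1  24 107   0  74  75]
```

Lantern stands upright again, about 3 mm from its start, and the bail is now at about 44°: sleeve at (0.496, 0.136, 0.150). I cage the sleeve loosely and push it upright.

Run:
```python
from h import *
go((.493,.1355,.20,-2),(.493,.1355,.139,-2),(.493,.1955,.148,-2))
```

```text
t 33.4 pos [0.4844 0.0675 0.2228] yaw -1.98 F [-0.2  0.6  0. ] w 0.252 j [-37  -1  24 107   0  74  75]
0.0207 0.0759 0.2274 -0.0000 0.0000 0.0000  rows>=1.7
0.0207 0.2792 0.2274 -0.0000 0.0000 0.0000  rows>=1.5
0.0137 0.2493 0.4273 -0.0000 0.0000 0.0000  rows>=1.5
```

Request:
step_arm(rows="0.72 0.02 0.076 0.227 0 0 0;0.72 0.02 0.076 0.227 0 0 0;0.72 0.02 0.076 0.227 0 0 0;0.72 0.02 0.076 0.227 0 0 0;0.72 0.02 0.15 0.227 0 0 0;0.72 0.02 0.21 0.227 0 0 0;0.72 0.02 0.279 0.227 0 0 0;0.72 0.02 0.279 0.227 0 0 0;0.72 0.02 0.279 0.227 0 0 0")

```text
time_s: 34.13
eef_pos: [0.4919, 0.1344, 0.1382]
ee_rot: [[0.999, -0.002, 0.035], [-0.035, -0.002, 0.999], [-0.002, -1.0, -0.002]]
contact_force: [0.8, 0.1, 1.0]
grip_width: 0.276
```

Request:
step_arm(rows="0.72 0 -0.002 0.015 0 0 0;0.72 0 -0.004 0.03 0 0 0;0.72 0 -0.006 0.045 0 0 0;0.72 0 -0.008 0.06 0 0 0;0.72 0 -0.01 0.075 0 0 0;0.72 0 -0.012 0.09 0 0 0;0.72 0 -0.014 0.105 0 0 0;0.72 0 -0.016 0.12 0 0 0;0.72 0 -0.02 0.135 0 0 0;0.72 0 -0.022 0.15 0 0 0;0.72 0 -0.025 0.165 0 0 0;0.72 0 -0.028 0.18 0 0 0;0.72 0 -0.03 0.19 0 0 0;0.72 0 -0.03 0.2 0 0 0;0.72 0 -0.03 0.2 0 0 0")

```text
time_s: 35.38
eef_pos: [0.494, 0.1951, 0.1471]
ee_rot: [[0.999, -0.002, 0.035], [-0.035, -0.001, 0.999], [-0.002, -1.0, -0.001]]
contact_force: [0.1, 0.4, 0.8]
grip_width: 0.28
```

Run:
```python
from h import *
import pickle
W=shot('wrist','w13.png');S=shot('scene','s13.png');D=shot('side','d13.png');pickle.dump((W,S,D),open('p13.pkl','wb'))
for n,d in(('W',W),('S',S),('D',D)):
    try: print(n,[np.round(k,1).tolist() for k in orange(d)])
    except Exception as x: print(n,x)
S0=cv2.imread('pics/scene0.png');D0=cv2.imread('pics/side0.png')
for im,i0,(x0,y0,x1,y1) in((S['image'],S0,(304,196,335,242)),(D['image'],D0,(283,240,313,286))):
    f=3;U=lambda q:cv2.resize(q,None,fx=f,fy=f,interpolation=cv2.INTER_CUBIC)
    r=cv2.matchTemplate(U(im[y0-20:y1+20,x0-20:x1+20]),U(i0[y0:y1,x0:x1]),cv2.TM_CCOEFF_NORMED);m=cv2.minMaxLoc(r);sh=np.array(m[3])/f-20;print(m[1],sh)
go()
```

```text
W [[165.8, 211.5], 1038, [165.3, 173.9], [166.4, 260.1]]
S [[300.4, 189.4], 8, [300.4, 188.0], [300.3, 191.0]]
D [[311.8, 232.9], 16, [308.0, 231.9], [315.1, 233.8]]
0.8685287833213806 [0. 0.]
0.6636053919792175 [-0.33333333  0.        ]
t 35.5 pos [0.494  0.1942 0.1471] yaw -2.04 F [-0.1 -0.1 -0.5] w 0.275 j [-44   8  19 107  -3  65  64]
```

Run:
```python
from h import *
import pickle
W,S,D=pickle.load(open('p13.pkl','rb'))
for z in(.11,.13,.14,.15,.16,.17):
    p=atz(W,165.8,211.5,z); print(z,p.round(4),'r',np.hypot(.1905-p[1],z-.098).round(4))
print([tri((W,165.3,173.9),(D,*orange(D)[3]))])
cv2.imwrite('pics/v13.png',np.vstack([cv2.resize(W['image'][100:300],(560,200)),np.hstack([cv2.resize(S['image'][150:260,260:380],(280,257)),cv2.resize(D['image'][190:300,230:350],(280,257))])]))
```

```text
0.11 [0.4732 0.1198 0.11  ] r 0.0717
0.13 [0.4674 0.1277 0.13  ] r 0.0705
0.14 [0.4644 0.1316 0.14  ] r 0.0723
0.15 [0.4615 0.1356 0.15  ] r 0.0757
0.16 [0.4586 0.1395 0.16  ] r 0.0803
0.17 [0.4556 0.1434 0.17  ] r 0.086
[(array([0.4452, 0.1325, 0.1357]), [[-0.0, 2.9], [0.5, 0.2]])]
```

View pics/v13.png

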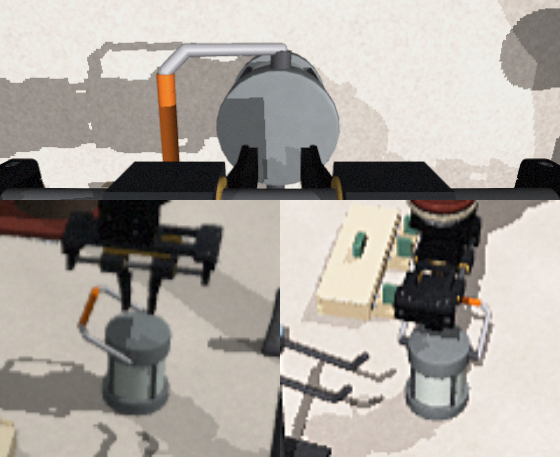

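The picture (my last view) shows the fingers past the sleeve, which stayed at roughly 40° on the -y side. So they slid over it. I retreat and measure with the arm still and out of the way.

Request:
step_arm(rows="0.72 0 -0.15 0 0 0 0;0.72 0 -0.3 0 0 0 0;0.72 0 -0.4 -0.1 0 0 0;0.72 0 -0.4 -0.2 0 0 0;0.72 0 -0.4 -0.3 0 0 0;0.72 -0.1 -0.4 -0.4 0 0 0;0.72 -0.1 -0.4 -0.4 0 0 0;0.72 -0.1 -0.4 -0.4 0 0 0;0.72 -0.1 -0.4 -0.4 0 0 0;0.72 -0.1 -0.4 -0.4 0 0 0;0.72 -0.1 -0.4 -0.4 0 0 0")

```text
time_s: 36.45
eef_pos: [0.4604, 0.0764, 0.2672]
ee_rot: [[0.999, -0.003, 0.034], [-0.034, -0.002, 0.999], [-0.003, -1.0, -0.002]]
contact_force: [-0.1, -0.2, 0.6]
grip_width: 0.28
```

```bash
cat > m.py <<'E'
from h import *
W=shot('wrist');S=shot('scene');D=shot('side')
for n,d in(('W',W),('S',S),('D',D)):
    try: print(n,[np.round(k,1).tolist() for k in orange(d)])
    except Exception as x: print(n,x)
try:
    w,s,e=orange(W),orange(S),orange(D);print(tri((S,*s[0]),(D,*e[0])),tri((W,*w[0]),(S,*s[0])),tri((W,*w[0]),(D,*e[0])))
except Exception as x: print(x)
S0=cv2.imread('pics/scene0.png');D0=cv2.imread('pics/side0.png')
for im,i0,(x0,y0,x1,y1) in((S['image'],S0,(304,196,335,242)),(D['image'],D0,(283,240,313,286))):
    f=3;U=lambda q:cv2.resize(q,None,fx=f,fy=f,interpolation=cv2.INTER_CUBIC)
    r=cv2.matchTemplate(U(im[y0-20:y1+20,x0-20:x1+20]),U(i0[y0:y1,x0:x1]),cv2.TM_CCOEFF_NORMED);m=cv2.minMaxLoc(r);sh=np.array(m[3])/f-20;print(round(m[1],3),sh)
go()
E
python3 m.py
```

```text
W [[332.4, 221.8], 630, [328.3, 262.0], [336.3, 182.6]]
S [[297.9, 195.2], 38, [300.8, 187.9], [295.2, 202.1]]
D [[302.8, 231.4], 55, [290.8, 229.0], [315.0, 233.8]]
(array([0.4872, 0.1313, 0.1372]), [[-0.1, -0.1], [-0.1, 0.1]]) (array([0.4839, 0.13  , 0.1342]), [[1.0, -0.2], [-0.3, 0.0]]) (array([0.4857, 0.1287, 0.1347]), [[-0.2, 1.8], [0.5, 0.3]])
0.944 [0. 0.]
0.92 [-0.33333333  0.        ]
t 36.6 pos [0.4603 0.0761 0.2671] yaw -1.99 F [ 0.4 -0.9  0.1] w 0.277 j [-39  -5  23 105   2  80  71]
```

Run:
```python
from h import *
go((.487,.1315,.19,-2),(.487,.1315,.118,-2),(.487,.1365,.118,-2))
```

```text
t 36.6 pos [0.4603 0.0761 0.2671] yaw -1.99 F [ 0.4 -0.9  0.1] w 0.277 j [-39  -5  23 105   2  80  71]
0.0833 0.2564 0.1883 0.0004 0.0000 -0.0005  rows>=2.4
0.0840 0.4964 0.1889 0.0004 0.0000 -0.0005  rows>=1.7
0.0834 0.4963 0.2056 0.0004 0.0000 -0.0005  rows>=0.1
```

Request:
step_arm(rows="0.72 0.083 0.256 0.188 0 0 0;0.72 0.083 0.256 0.188 0 0 0;0.72 0.083 0.256 0.188 0 0 0;0.72 0.083 0.256 0.188 0 0 0;0.72 0.083 0.256 0.188 0 0 0;0.72 0.083 0.33 0.188 0 0 0;0.72 0.083 0.41 0.188 0 0 0;0.72 0.083 0.496 0.188 0 0 0;0.72 0.083 0.496 0.188 0 0 0;0.72 0.083 0.496 0.188 0 0 0;0.72 0.083 0.496 0.197 0 0 0;0.72 0.083 0.496 0.206 0 0 0;0.72 0.083 0.496 0.206 0 0 0")

```text
time_s: 37.68
eef_pos: [0.488, 0.1371, 0.1199]
ee_rot: [[0.999, -0.0, 0.034], [-0.034, -0.001, 0.999], [-0.0, -1.0, -0.001]]
contact_force: [0.5, -2.9, 1.5]
grip_width: 0.281
```

Request:
step_arm(rows="0.72 0 -0.012 0.007 0 0 0;0.72 0 -0.025 0.014 0 0 0;0.72 0 -0.037 0.022 0 0 0;0.72 0 -0.049 0.031 0 0 0;0.72 0 -0.06 0.04 0 0 0;0.72 0 -0.07 0.049 0 0 0;0.72 0 -0.08 0.06 0 0 0;0.72 0 -0.089 0.07 0 0 0;0.72 0 -0.097 0.081 0 0 0;0.72 0 -0.105 0.092 0 0 0;0.72 0 -0.112 0.103 0 0 0;0.72 0 -0.119 0.115 0 0 0;0.72 0 -0.125 0.127 0 0 0;0.72 0 -0.13 0.139 0 0 0;0.72 0 -0.134 0.152 0 0 0;0.72 0 -0.137 0.165 0 0 0;0.72 0 -0.14 0.178 0 0 0;0.72 0 -0.142 0.19 0 0 0;0.72 0 -0.144 0.203 0 0 0;0.72 0 -0.144 0.217 0 0 0")

```text
time_s: 39.35
eef_pos: [0.4904, 0.2026, 0.1631]
ee_rot: [[0.999, -0.0, 0.035], [-0.035, -0.001, 0.999], [-0.0, -1.0, -0.001]]
contact_force: [0.8, -0.1, 0.1]
grip_width: 0.281
```

```bash
python3 m.py
```

```text
W [[266.5, 227.4], 968, [269.0, 195.4], [263.6, 265.0]]
S [[323.0, 180.8], 4, [324.0, 180.8], [322.0, 180.8]]
D [[309.5, 237.8], 11, [307.1, 236.9], [311.2, 238.5]]
(array([0.4561, 0.2021, 0.1772]), [[-0.1, -0.1], [-0.1, 0.1]]) (array([0.4629, 0.2003, 0.1814]), [[5.6, -0.5], [-0.9, -0.1]]) (array([0.4602, 0.1982, 0.1766]), [[1.5, -8.6], [-1.2, -0.8]])
0.908 [0. 0.]
0.696 [-0.66666667  0.        ]
t 39.5 pos [0.4902 0.2027 0.1629] yaw -1.94 F [ 0.7  0.9 -0.3] w 0.28 j [-45   8  19 106  -3  67  63]
```

Bail is now upright (sleeve about y 0.196–0.200, z 0.176) with the lantern unmoved. I centre on it and grip.

Request:
step_arm(rows="0.72 -0.005 0.015 -0.01 0 0 0;0.72 -0.01 0.028 -0.022 0 0 0;0.72 -0.01 0.028 -0.022 0 0 0;1 -0.01 0.028 -0.022 0 0 0;1 -0.01 0.028 -0.022 0 0 0;1 -0.01 0.028 -0.022 0 0 0;1 -0.01 0.028 -0.022 0 0 0;1 -0.01 0.028 -0.022 0 0 0;1 -0.01 0.028 -0.022 0 0 0;1 -0.01 0.028 -0.022 0 0 0;1 -0.01 0.028 -0.022 0 0 0", grip_force=30)

```text
time_s: 40.42
eef_pos: [0.487, 0.1963, 0.1547]
ee_rot: [[0.999, -0.0, 0.034], [-0.034, -0.001, 0.999], [-0.0, -1.0, -0.001]]
contact_force: [0.7, -0.5, 2.1]
grip_width: 0.102
```

Run:
```python
from h import *
import pickle
S=shot('scene','s14.png');D=shot('side','d14.png')
S0=cv2.imread('pics/scene0.png');D0=cv2.imread('pics/side0.png')
for im,i0,(x0,y0,x1,y1) in((S['image'],S0,(304,196,335,242)),(D['image'],D0,(283,240,313,286))):
    r=cv2.matchTemplate(im[y0-20:y1+20,x0-20:x1+20],i0[y0:y1,x0:x1],cv2.TM_CCOEFF_NORMED);m=cv2.minMaxLoc(r);print(round(m[1],3),np.array(m[3])-20)
# seat refinement check: compare predicted hanger points in scene/side to initial picks is done; targets
a=np.radians(-8.08);h=np.array([.5749,.3937])
f=lambda lx:h+lx*np.array([np.cos(a),np.sin(a)])
print(f(-.11),f(0))
p=np.array(ctrl.observe()['eef_pos'])
go((*p[:2],.27,-2),(*f(-.11),.27,-98.1))
```

```text
0.908 [0 0]
0.639 [0 0]
[0.46599199 0.40916112] [0.5749 0.3937]
t 40.5 pos [0.4871 0.1963 0.1547] yaw -1.94 F [-0.3 -0.8  1.6] w 0.103 j [-45   7  19 107  -3  66  64]
-0.0001 -0.3844 -0.0005 0.0002 0.0002 -0.0000  rows>=2.8
-0.0943 -0.3852 0.7064 0.0002 0.2671 0.0001  rows>=13.4
```

Gripped, lantern still standing in place. Now I lift gently.

Request:
step_arm(rows="1 0 -0.03 0 0 0 0;1 0 -0.07 0 0 0 0;1 0 -0.11 0 0 0 0;1 0 -0.15 0 0 0 0;1 0 -0.19 0 0 0 0;1 0 -0.23 0 0 0 0;1 0 -0.26 0 0 0 0;1 0 -0.273 0 0 0 0;1 0 -0.273 0.02 0 0.01 0;1 0 -0.273 0.05 0 0.025 0;1 0 -0.273 0.09 0 0.04 0;1 0 -0.273 0.13 0 0.055 0;1 0 -0.273 0.17 0 0.07 0;1 0 -0.273 0.21 0 0.085 0;1 0 -0.273 0.25 0 0.1 0;1 0 -0.273 0.28 0 0.11 0;1 0 -0.273 0.29 0 0.115 0;1 0 -0.273 0.29 0 0.115 0")

```text
time_s: 42.02
eef_pos: [0.4895, 0.2845, 0.236]
ee_rot: [[0.727, -0.001, 0.686], [-0.686, -0.002, 0.727], [0.0, -1.0, -0.002]]
contact_force: [0.0, -0.2, -4.2]
grip_width: 0.1
```

Run:
```python
from h import *
go((.466,.4092,.2365,-98.1))
```

```text
t 42.0 pos [0.4895 0.2845 0.236 ] yaw -43.33 F [ 0.  -0.2 -4.2] w 0.1 j [-51   9  19  96  -3  76  15]
-0.3423 -0.0022 0.2487 0.0003 0.1521 0.0002  rows>=7.6
```

Request:
step_arm(rows="1 -0.03 -0.002 0.02 0 0.012 0;1 -0.07 -0.002 0.05 0 0.025 0;1 -0.11 -0.002 0.08 0 0.04 0;1 -0.15 -0.002 0.11 0 0.055 0;1 -0.19 -0.002 0.14 0 0.07 0;1 -0.23 -0.002 0.17 0 0.085 0;1 -0.27 -0.002 0.2 0 0.1 0;1 -0.3 -0.002 0.22 0 0.115 0;1 -0.33 -0.002 0.24 0 0.13 0;1 -0.342 -0.002 0.249 0 0.143 0;1 -0.342 -0.002 0.249 0 0.152 0;1 -0.342 -0.002 0.249 0 0.152 0;1 -0.342 -0.002 0.249 0 0.152 0;1 -0.342 -0.002 0.249 0 0.152 0;1 -0.342 -0.002 0.249 0 0.152 0;1 -0.342 -0.002 0.249 0 0.152 0")

```text
time_s: 43.35
eef_pos: [0.4663, 0.4089, 0.2365]
ee_rot: [[-0.139, -0.001, 0.99], [-0.99, -0.002, -0.139], [0.002, -1.0, -0.001]]
contact_force: [0.1, -0.1, -3.7]
grip_width: 0.101
```

Run:
```python
from h import *
import pickle
W=shot('wrist','w15.png');S=shot('scene','s15.png');D=shot('side','d15.png');pickle.dump((W,S,D),open('p15.pkl','wb'))
for n,d in(('W',W),('S',S),('D',D)):
    try: print(n,[np.round(k,1).tolist() for k in orange(d)])
    except Exception as x: print(n,x)
# predicted hanger tip pixels; refine by template around the tips in side view vs initial picture: hanger is fixed
a=np.radians(-8.08)
for L in((-22,-28,237),(-22,28,237)):
    P=[.5749+(np.cos(a)*L[0]-np.sin(a)*L[1])/1e3,.3937+(np.sin(a)*L[0]+np.cos(a)*L[1])/1e3,L[2]/1e3]
    print(np.round(P,4),'W',proj(W,P).round(1),'S',proj(S,P).round(1),'D',proj(D,P).round(1))
go((.5749,.3937,.2365,-98.1),(.5749,.3937,.201,-98.1))
```

```text
W [[279.1, 246.0], 1378, [279.7, 204.9], [278.5, 287.0]]
S [[410.0, 168.0], 1, [410.0, 168.0], [410.0, 168.0]]
D [[291.7, 270.5], 41, [294.6, 263.2], [289.6, 275.9]]
[0.5492 0.3691 0.237 ] W [422.8 305.2] S [380.7 186.6] D [267.1 256.6]
[0.5571 0.4245 0.237 ] W [437.  216.6] S [401.4 190.1] D [259.4 270.6]
t 43.5 pos [0.4662 0.4091 0.2365] yaw -98.03 F [ 0.4  0.2 -4.7] w 0.1 j [-62  16  21  88  -6  77 -49]
0.0002 -0.0002 0.3659 0.0001 0.0002 0.0003  rows>=2.6
-0.0000 0.1181 0.3660 0.0001 0.0002 0.0003  rows>=0.9
```

Run:
```python
from h import *
import pickle
W,S,D=pickle.load(open('p15.pkl','rb'))
g=cv2.cvtColor(W['image'],cv2.COLOR_BGR2GRAY)
print(g[170:264:4,400:560:8])
```

```text
[[ 77  87  93  95  92  81  78  90  90 235 234 234 239 239 233 236 240 239
  237 238]
 [ 82  89  89  93  90  82  88  89  87 236 238 234 236 238 238 239 235 234
  232 228]
 [ 85  91  93  88  57  71  87  88  88 235 236 233 236 233 235 235 237 234
  236 236]
 [ 92  90  94  93  42  56  67  86  91 239 236 231 237 236 234 239 238 235
  230 236]
 [ 92  96  90  89  31  41  55  57  94 236 236 237 231 240 236 240 236 237
  236 236]
 [ 93  93  90  90  47  30  36  51  56 223 231 239 233 234 234 236 236 234
  237 236]
 [ 91  88  92  87  53  54  19  38  48  56 170 234 236 233 236 238 238 234
  237 234]
 [ 93  91  89  88  54  49  87  31  37  47  58  76 237 237 236 236 233 237
  232 230]
 [ 88  89  92  90  51  49  70  87  89  87  84  85  86  81  83  83  80  81
   82  82]
 [ 92  89  89  90  57  65  69  97  93  82  97  98  80  95  97  95  89  93
   90  91]
 [ 89  88  89  88  39  66  64  87  85  85  86  87  88  89  88  89  90  92
   89  92]
 [ 91  91  90  89  73  89  59  59 120  80  68  53  56  56  62  59  69  68
   70  73]
 [ 91  90  93  87  77  98  75  87 237 238 238 238  32  29  41  52  58  57
  235 
[... 240 characters left out ...]
  25  24
   25  22]
 [236 232 239 236 154 238 238 236 240 237 237 237 235 237 237 236  32  23
   27  29]
 [237 235 237 238 152 239 236 236 239 237 237 236 235 239 234 233 234  22
   27  36]
 [239 239 234 234 149 238 237 236 238 237 237 236 238 234 238 238 231 230
   24  26]
 [236 240 237 239 152 237 237 235 238 237 236 234 235 237 237 236 234 234
  235  34]
 [234 238 237 237 153 240 237 237 239 237 234 237 238 232 230 237 236 235
  238 236]
 [237 237 235 237 155 238 239 236 240 238 238 237 239 236 234 238 236 233
  234 230]
 [238 240 240 239 155 240 237 237 237 237 237 239 235 235 235 236 149 146
  140 237]
 [210 233 239 238 148 237 240 239 239 238 240 237 240 236 232 226  11  20
   76  14]]
```

Run:
```python
from h import *
import pickle
W,S,D=pickle.load(open('p15.pkl','rb'))
a=np.radians(-8.08)
for L in((-22,23,215),(-22,33,215),(-22,33,237),(-22,23,237),(-27,28,237),(0,23,215),(0,33,215),(40,23,215),(40,33,215)):
    P=[.5749+(np.cos(a)*L[0]-np.sin(a)*L[1])/1e3,.3937+(np.sin(a)*L[0]+np.cos(a)*L[1])/1e3,L[2]/1e3]
    print(L,proj(W,P).round(1))
g=cv2.cvtColor(W['image'],cv2.COLOR_BGR2GRAY)
for u in(432,440,448,456,470,490,510,530,550): print(u,g[190:232:2,u])
```

```text
(-22, 23, 215) [418.6 213.2]
(-22, 33, 215) [420.8 197.5]
(-22, 33, 237) [438.4 207.8]
(-22, 23, 237) [435.7 225.2]
(-27, 28, 237) [427.9 216.6]
(0, 23, 215) [453.9 213.2]
(0, 33, 215) [456.7 197.6]
(40, 23, 215) [517.8 213.3]
(40, 33, 215) [521.5 197.7]
432 [ 47  53  53  57  54  55  51  52  57  41  39  62  73  71  77  77  67  52
  62 157 156]
440 [ 30  34  54  53  49  47  49  54  65  63  66  83  89  95  98  93  85  75
  85 153 217]
448 [ 36  36  19  37  87  71  70  70  69  66  64  63  59  60  75  91  88  90
  98 153 165]
456 [ 51  48  38  30  31  76  87  94  97  94  87  73  59  86  87  89  85  91
 112 151 225]
470 [165  58  53  47  49  77  88  97  97  93  83  68 107 239 239 236 236 239
 239 236 239]
490 [238 238 236 234 165  70  87  93  71  95  87  69  55  33 225 235 237 236
 234 238 238]
510 [236 233 231 232 236 116  81  92  75  97  90  79  65  44  38  35  29  32
  35 229 237]
530 [234 235 235 237 236 186  82  91  75  96  91  80  69  49  55  51  46  45
  43  32  23]
550 [235 236 237 237 234 188  76  88  89  92  90  82  73  81 235 237 118  39
  25  24  31]
```

Prong band observed at v 199–215 against 198–213 predicted, so the hanger pose is good. I move in over the tips and then lower.

Request:
step_arm(rows="1 0 0 0.03 0 0 0;1 0 0 0.07 0 0 0;1 0 0 0.11 0 0 0;1 0 0 0.15 0 0 0;1 0 0 0.19 0 0 0;1 0 0 0.23 0 0 0;1 0 0 0.27 0 0 0;1 0 0 0.31 0 0 0;1 0 0 0.34 0 0 0;1 0 0 0.36 0 0 0;1 0 0 0.366 0 0 0;1 0 0 0.366 0 0 0;1 0 0 0.366 0 0 0;1 0 0 0.366 0 0 0")

```text
time_s: 44.67
eef_pos: [0.5743, 0.3943, 0.2365]
ee_rot: [[-0.139, -0.002, 0.99], [-0.99, -0.001, -0.139], [0.001, -1.0, -0.001]]
contact_force: [-0.5, -0.4, -4.0]
grip_width: 0.102
```

Request:
step_arm(rows="1 0 0.015 0 0 0 0;1 0 0.03 0 0 0 0;1 0 0.045 0 0 0 0;1 0 0.06 0 0 0 0;1 0 0.075 0 0 0 0;1 0 0.09 0 0 0 0;1 0 0.1 0 0 0 0;1 0 0.1 0 0 0 0")

```text
time_s: 45.33
eef_pos: [0.574, 0.394, 0.2056]
ee_rot: [[-0.139, -0.002, 0.99], [-0.99, -0.002, -0.139], [0.002, -1.0, -0.002]]
contact_force: [-0.3, -0.3, -4.6]
grip_width: 0.106
```

Not seated yet, and the weight is still carried. A few mm more.

Request:
step_arm(rows="1 0 0.005 0 0 0 0;1 0 0.01 0 0 0 0;1 0 0.014 0 0 0 0;1 0 0.014 0 0 0 0")

```text
time_s: 45.67
eef_pos: [0.5751, 0.3939, 0.2023]
ee_rot: [[-0.139, 0.0, 0.99], [-0.99, -0.001, -0.139], [0.001, -1.0, 0.0]]
contact_force: [3.7, 0.0, 0.6]
grip_width: 0.105
```

Weight now rests on the prongs (Fz about +0.6 N). I release and rise.

Request:
step_arm(rows="0.95 0 0 0 0 0 0;0.9 0 0 0 0 0 0;0.85 0 0 0 0 0 0;0.7 0 0 0 0 0 0;0.6 0 0 0 0 0 0;0.6 0 0 0 0 0 0;0.6 0 0 0 0 0 0;0.6 0 -0.03 0 0 0 0;0.6 0 -0.07 0 0 0 0;0.6 0 -0.13 0 0 0 0;0.6 0 -0.22 0 0 0 0;0.6 0 -0.35 0 0 0 0;0.6 0 -0.45 0 0 0 0;0.6 0 -0.5 -0.1 0 0 0;0.6 0 -0.5 -0.25 0 0 0;0.6 0 -0.5 -0.4 0 0 0;0.6 0 -0.5 -0.5 0 0 0;0.6 0 -0.5 -0.5 0 0 0;0.6 0 -0.5 -0.5 0 0 0;0.6 0 -0.5 -0.5 0 0 0")

```text
time_s: 47.33
eef_pos: [0.427, 0.4148, 0.3538]
ee_rot: [[-0.139, 0.001, 0.99], [-0.99, 0.0, -0.139], [-0.001, -1.0, 0.001]]
contact_force: [0.6, -0.2, -1.0]
grip_width: 0.4
```

Run:
```python
from h import *
import pickle
W=shot('wrist','w16.png');S=shot('scene','s16.png');D=shot('side','d16.png');pickle.dump((W,S,D),open('p16.pkl','wb'))
for n,d in(('W',W),('S',S),('D',D)):
    try: print(n,[np.round(k,1).tolist() for k in orange(d)])
    except Exception as x: print(n,x)
print('seat pred S',proj(S,[.5749,.3937,.22]).round(1),'D',proj(D,[.5749,.3937,.22]).round(1),'W',proj(W,[.5749,.3937,.22]).round(1))
# green tabs and knob in scene & side, by colour
for n,d in(('S',S),('D',D)):
    h=cv2.cvtColor(d['image'],cv2.COLOR_BGR2HSV);m=cv2.inRange(h,(70,50,20),(95,255,160));k,l,st,ce=cv2.connectedComponentsWithStats(m)
    print(n,[(ce[i].round(1).tolist(),int(st[i,4])) for i in range(1,k) if st[i,4]>12 and (150<ce[i][1]<300)])
    a=np.radians(.9)
    for nm,L in(('tab0',(-66,-90,46)),('tab1',(-66,-30,46)),('tab3',(-66,90,46)),('knob',(0,0,60))):
        P=[.6627+(np.cos(a)*L[0]-np.sin(a)*L[1])/1e3,-.0665+(np.sin(a)*L[0]+np.cos(a)*L[1])/1e3,(L[2]-12)/1e3]
        print(' ',nm,proj(d,P).round(1))
go()
```

```text
W [[430.7, 202.3], 778, [436.0, 162.5], [425.2, 244.0]]
S [[387.7, 197.3], 50, [374.0, 195.0], [403.0, 200.0]]
D [[255.2, 264.7], 75, [260.9, 254.4], [249.5, 274.8]]
seat pred S [389.1 197.9] D [255.8 265.9] W [428.6 201.7]
S [([199.6, 231.9], 17), ([218.8, 236.3], 35), ([257.2, 238.8], 24), ([222.4, 248.2], 91)]
  tab0 [198.9 233.9]
  tab1 [217.8 235.9]
  tab3 [256.2 239.9]
  knob [221.4 247.5]
D [([263.0, 208.7], 36), ([283.1, 211.6], 19), ([276.5, 230.0], 46)]
  tab0 [286.1 199.8]
  tab1 [283.2 209.2]
  tab3 [277.  229.4]
  knob [264.5 208.8]
t 47.5 pos [0.4278 0.4143 0.3525] yaw -98.14 F [ 0.3 -0.5 -0.3] w 0.4 j [-66  11  21  80  -4  90 -53]
```

The sleeve sits within about 2 px of the seat in all three views, and the knob is at its shut position. I'll do one closer wrist measurement of the trays and lid before handing in.

Run:
```python
from h import *
go((.43,.2,.33,-120),(.5,-.06,.25,-179))
```

```text
t 47.5 pos [0.4278 0.4143 0.3525] yaw -98.14 F [ 0.3 -0.5 -0.3] w 0.4 j [-66  11  21  80  -4  90 -53]
0.7059 0.0760 0.1081 -0.0002 0.0607 0.0002  rows>=5.2
1.5305 0.3439 0.4615 -0.0002 0.2246 0.0001  rows>=8.2
```

Request:
step_arm(rows="0.6 0.1 0.01 0.02 0 0.01 0;0.6 0.25 0.03 0.05 0 0.03 0;0.6 0.4 0.05 0.07 0 0.04 0;0.6 0.55 0.07 0.1 0 0.06 0;0.6 0.7 0.07 0.11 0 0.08 0;0.6 0.8 0.1 0.15 0 0.1 0;0.6 0.9 0.13 0.2 0 0.12 0;0.6 0.99 0.15 0.25 0 0.14 0;0.6 0.99 0.15 0.25 0 0.16 0;0.6 0.99 0.15 0.25 0 0.18 0;0.6 0.99 0.15 0.25 0 0.2 0;0.6 0.99 0.15 0.25 0 0.22 0;0.6 0.99 0.15 0.25 0 0.2246 0;0.6 0.99 0.15 0.25 0 0.2246 0")

```text
time_s: 48.65
eef_pos: [0.4607, 0.1086, 0.308]
ee_rot: [[-1.0, 0.001, 0.014], [-0.014, -0.002, -1.0], [-0.001, -1.0, 0.002]]
contact_force: [0.4, 0.7, 0.8]
grip_width: 0.4
```

Run:
```python
from h import *
go((.5,-.06,.25,-179.1))
```

```text
t 48.6 pos [0.4607 0.1086 0.308 ] yaw -179.22 F [0.4 0.7 0.8] w 0.4 j [ -51   -6   30  101    3   84 -111]
-0.1233 0.1943 0.5633 -0.0003 -0.0003 -0.0001  rows>=4.4
```

Request:
step_arm(rows="0.6 -0.05 0.05 0.13 0 0 0;0.6 -0.1 0.1 0.26 0 0 0;0.6 -0.123 0.15 0.4 0 0 0;0.6 -0.123 0.194 0.5 0 0 0;0.6 -0.123 0.194 0.563 0 0 0;0.6 -0.123 0.194 0.563 0 0 0;0.6 -0.123 0.194 0.563 0 0 0;0.6 -0.123 0.194 0.563 0 0 0;0.6 -0.123 0.194 0.563 0 0 0")

```text
time_s: 49.4
eef_pos: [0.5002, -0.0587, 0.2503]
ee_rot: [[-1.0, 0.001, 0.016], [-0.016, -0.002, -1.0], [-0.001, -1.0, 0.002]]
contact_force: [-0.6, -0.5, -0.5]
grip_width: 0.4
```

Run:
```python
from h import *
W=shot('wrist','w17.png');im=W['image'].astype(int)
h=cv2.cvtColor(W['image'],cv2.COLOR_BGR2HSV);m=cv2.inRange(h,(70,50,15),(95,255,170));k,l,st,ce=cv2.connectedComponentsWithStats(m)
for i in range(1,k):
    if st[i,4]>40: print(ce[i].round(1),st[i].tolist())
a=np.radians(.9)
def Wd(L): return [.6627+(np.cos(a)*L[0]-np.sin(a)*L[1])/1e3,-.0665+(np.sin(a)*L[0]+np.cos(a)*L[1])/1e3,L[2]/1e3]
for y in(-90,-30,90):
    print(y,'rear edge',proj(W,Wd((-77,y-15,12))).round(1),proj(W,Wd((-77,y+15,12))).round(1),'tab top rear',proj(W,Wd((-77,y,46))).round(1),'front',proj(W,Wd((-55,y,46))).round(1),'mouth top',proj(W,Wd((-42,y+15,35))).round(1))
    for s in(-17,17):
        u,v=proj(W,Wd((-77,y+s,12))).round().astype(int); c=im[v-14:v+15,u]; print('  col',u,'v',v,'R-B',(c[:,2]-c[:,0]).tolist())
go()
h0=[proj(W,Wd((x,y,35))).round(1).tolist() for x in(42,92) for y in(-60,60)];print('back lid edge shut/open',h0)
```

```text
[288.4  32.4] [270, 24, 38, 19, 675]
[210.1 102.7] [204, 93, 14, 20, 247]
[313.4 102.7] [308, 93, 11, 20, 203]
[366.  102.6] [358, 93, 17, 20, 297]
-90 rear edge [372.  113.2] [347.7 113.2] tab top rear [367.4 112.9] front [369.1  92.1] mouth top [354.   80.5]
  col 374 v 113 R-B [4, 8, 17, 17, 22, 30, 30, 29, 30, 30, 32, 34, 32, 42, 36, 16, 16, 18, 13, 15, 17, 15, 16, 14, 16, 15, 16, 16, 15]
  col 346 v 113 R-B [51, 50, 50, 49, 48, 51, 47, 48, 48, 47, 48, 49, 47, 48, 32, 17, 16, 16, 15, 14, 14, 13, 16, 14, 14, 13, 13, 10, 10]
-30 rear edge [323.3 113.1] [298.9 113.1] tab top rear [314.2 112.8] front [314.9  92. ] mouth top [300.8  80.4]
  col 325 v 113 R-B [36, 36, 37, 35, 37, 35, 35, 34, 32, 35, 34, 35, 34, 35, 20, 11, 9, 8, 7, 11, 14, 17, 11, 8, 12, 17, 14, 15, 17]
  col 297 v 113 R-B [49, 52, 50, 51, 49, 50, 49, 50, 47, 47, 47, 49, 50, 47, 26, 5, 7, 7, 7, 9, 14, 17, 12, 13, 16, 16, 12, 10, 9]
90 rear edge [225.7 113.1] [201.3 113.1] tab top rear [207.5 112.8] front [206.2  92. ] mouth top [194.3  80.4]
  col 227 v 113 R-B [36, 36, 35, 34, 35, 35, 33, 34, 34, 35, 35, 35, 35, 37, 23, 13, 16, 16, 13, 12, 14, 17, 16, 16, 15, 15, 17, 17, 17]
  col 200 v 113 R-B [53, 51, 49, 50, 50, 52, 51, 47, 44, 46, 46, 44, 46, 45, 31, 17, 16, 19, 13, 12, 13, 15, 16, 12, 14, 15, 15, 15, 17]
t 49.5 pos [ 0.5002 -0.0586  0.2503] yaw -179.08 F [ 0.6 -0.5 -0.5] w 0.401 j [-42  -1  44 103   1  77 -87]
back lid edge shut/open [[345.2, -5.4], [231.0, -5.6], [348.2, -62.4], [229.0, -62.6]]
```

All three rear edges fall on the predicted home line (row 113, within 1 px). I hand in.

Run:
```python
from h import *
S=shot('scene');D=shot('side')
print(orange(S)[0].round(1),orange(D)[0].round(1))
print(ctrl.close_job())
```

```text
[387.4 197.4] [255.1 264.8]
the job is handed in; nothing more can be done
None
```

The bedside is tidied and the job is handed in, at about 50 s of the 210 s allowed. One thing went wrong on the way and may count against it: the lantern tipped during the first bail lift.

- **Trays:** Three trays were on the table. They are nose first in bays 0, 1 and 3, each pushed to the end wall with about 13–17 N of reaction. One had been knocked aside during the run, so I measured it again before gripping it. The last wrist check put all three rear edges within 1 px of where they should be when fully home.
- **Lid:** It is shut against its stop. It moved 45 mm, gave about 15 N with no further travel, and the knob is at its shut position.
- **Bail and lantern:**
  - **Tip during the lift:** On the first try the pads held the sleeve too firmly. The lantern tipped about 35° on its foot edge and slid about 1 cm. I backed up and set it flat again, which also left the bail partly raised.
  - **Second and third tries:** A loose push slid over the sleeve. The next one brought the bail upright with the lantern standing within about 1 px of its original place.
  - **Hanging:** The lantern now hangs by the sleeve over both prongs, with its weight off the gripper. The sleeve is within about 2 px of the seat in all three views. In scene and side it was unmoved 2 s later.

I never deliberately touched the five bystanders, but I did not measure them again at the end. The fits on the hanger and organiser disagreed with the pictures by only 1–3 px.

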